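Clear the paint tin, draw out the deck blank and line up its dot under the drill

TASK

A deck-shaped wooden blank is tucked under the low wooden riser, with a blue paint tin standing in front of it: first stand the tin upright on the round cork mat and leave it there. Then draw the blank out from under the riser and slide it, flat along the bench, until the centre of its red dot is right under the tip of the drill bit, and let go. Do not tip the tin, lift the blank off the bench, knock the drill, or shift anything else lying about.

Things in the scene. Friction and masses are not known exactly. Their poses are not given: they have to be found in the camera images.
- blank_centre (a point): Centre (13 mm up) of the loose dark wooden blank: a flat bar with round ends, 200 mm long (x), 56 wide (y), 26 thick, about 0.2 kg, two pale stripes. +x points along it to the end with the red dot, which starts hidden under the riser; the plain end sticks out in front by about 100 mm. The straight flanks run from -72 to +72 mm along x.
- blank_dot (a point): Centre of the red dot (12 mm across, on a white disc) on the blank's upper face, 70 mm from the blank's centre towards +x. Same axes as the blank.
- bit_tip (a point): Tip of the 7 mm bit of the fixed green drill press, 34 mm over the bench (8 mm over the upper face of a blank lying under it). Above it the chuck, 36 mm across, is 90 to 145 mm up. The steel plate under the bit lies flush in the bench, no step; two dark lines on it cross under the bit.
- drill_head (a point): Middle of the drill's round green head on the bit's axis, 84 mm across, 330 to 470 mm up; below it the 42 mm quill, above it a black cover 90 mm wide to 520 mm up, reaching 45 mm in front of the bit's axis. A neck (over 340 mm up) runs back to the column, with the motor behind. A hub with thin spokes on its -y side reaches 66 mm from the bit's axis.
- drill_column (a point): The drill's upright steel column, 44 mm thick (64 mm in its lowest 52 mm), where it stands: point on the bench at its axis, 150 mm in x and 50 mm in y of the drill from the bit's axis. It stands on a foot 100 (x) x 100 (y) x 22 mm, centred 15 mm further in x.
- riser: Fixed low wooden shelf. Origin on the bench under the middle of its open front edge; +x points inwards. 200 mm wide (y), 160 mm deep; its board is 45 to 60 mm up, on 15 mm side walls (170 mm apart), closed at the back (148 mm deep inside). A pot and a carton stand on it from 100 mm behind the front edge, up to 123 mm over the bench.
- tin_centre (a point): Centre (half-way up) of the blue paint tin with a white band, 62 mm across, 100 mm tall, about 0.4 kg, standing right in front of the blank's plain end; z is its upright axis.
- mat_top (a point): Centre of the upper face of the fixed round cork mat, 104 mm across, 3 mm thick, on the bench.
- block: Bystander: cork sanding block, 90 (x) x 60 (y) x 34 mm, loose on the bench. Origin at the centre of its underside.
- tape: Bystander: yellow tape measure, 66 x 66 x 34 mm, its short steel tab at +x reaching to 42 mm. Origin at the centre of its underside.
- mallet: Bystander: wooden mallet lying down; head 60 x 100 x 50 mm centred 75 mm along +x from the origin, handle 24 mm thick along -x to 125 mm from the origin. Origin on the bench.
- glue: Bystander: yellow glue bottle, 60 mm across, 160 mm tall. Origin at the centre of its underside.
- jar: Bystander: amber glass jar, 70 mm across, 90 mm tall. Origin at the centre of its underside.
- stain_centre (a point): Bystander: centre of a red-banded stain tin, 76 mm across, 90 mm tall, behind the mat.
- tin: The blue paint tin: origin at the centre of its underside.
- blank: The blank: origin at the centre of its underside, +x towards the end with the red dot.
- drill: The drill press: origin on the bench straight under the bit tip, axes as for bit_tip.
Mind the look-alikes: they are no part of the job. Several things look just like the blank: the one meant starts farthest to the robot's left.

How it is judged:
On the way, in this order (a step that is already met when the one before it is completed fails the run):
1. the blue tin stands upright and still on the cork mat (horizontal distance between tin_centre and mat_top below 0.03 m and angle between tin_centre's own z axis and vertical below 0.08 rad and height (world z) of tin_centre below 0.058 m and linear speed of tin below 0.03 m/s), for 0.2 s.
2. the blank is drawn out from under the riser, its dot in front of the riser's front edge (x of blank_dot in the frame of riser below -0.005 m), for 0.1 s.
At the end, for the whole second after the job is handed in: The centre of the blank's red dot is within 5 mm (seen from above) of the drill bit's tip, the blank lies flat on the bench, released and still; the blue tin stands upright and still on the cork mat, within 30 mm of its centre (all of step 1 and horizontal distance between blank_dot and bit_tip below 0.005 m and angle between blank_centre's own z axis and vertical below 0.05 rad and height (world z) of blank_centre below 0.018 m and linear speed of blank below 0.02 m/s and angular speed of blank below 0.1 rad/s); the robot touches nothing.
It fails at once if the blue tin is tipped by more than about 30 degrees (angle between tin_centre's own z axis and vertical above 0.5 rad).
It fails at once if the blank is lifted more than about 25 mm off the bench (height (world z) of blank_centre above 0.038 m).
It fails at once if the drill is knocked (over 10 N) by the robot, the blank or the tin (contact force between any of the arm, the fingers, blank, tin and drill above 10 N).
It fails at once if a bystander is shifted more than 30 mm or knocked over (distance of any of block, tape, mallet, glue, jar, stain_centre from where it was at the start of the episode above 0.03 m or angle between any of block, tape, mallet, glue, jar, stain_centre's own z axis and vertical above 0.4 rad).
It also fails if it takes over 72 s, if anything falls off the work surface, if the arm or the gripper's body presses on something with over 40 N, if the wrist force passes 120 N, or if a joint passes its speed limit or range.

ROBOT

A 6-joint arm with a two-finger parallel gripper is mounted at the origin on the work surface. World frame = base frame: x ahead of the robot, y to its left, z up, the work surface at z = 0. Lengths are in m, angles in rad, forces in N, time in s.
With the tool pointing down it reaches from about 0.375 to 0.9 m from the base axis. Payload 3.1 kg.
Tool frame: the origin (TCP) lies between the finger pads; the fingertips stand 25 mm ahead of it and the grasp point (between the pads) lies 6 mm ahead of it; y points along the fingers, x is the direction in which the jaws open and shut, and the axes are right-handed (so a half turn about y gives the same grasp; the last joint's range is limited). The gripper opens to 87 mm and grips with 3 to 60 N. Pads are 19 mm wide; open, the fingers measure 117 mm over their backs; the gripper's body (75 mm by 190 mm) begins 51 mm behind the grasp point.
Start: joints at [1, 0.527, 1.433, -0, 1.181, -0.178], TCP at [0.239, 0.577, 0.248] pointing down, gripper open.
Joint ranges: [-3.08, 3.08], [-0.75, 2.2], [0.22, 2.44], [-1.43, 4.57], [0, 2.65], [-2.85, 2.85]. Speed limits (rad/s): [2.79, 2.79, 3.14, 3.14, 3.14, 3.14].

INTERFACE

Orientations are given as a unit quaternion [x, y, z, w].
In Python, from rig import robot gives the robot as it stands.
- The arm moves only by the tool carry_out, never from a script. Its argument "moves" is a list of rows, each a list of 7 numbers: the opening, from 0 (shut) to 1 (fully open), then the shift along the tool's x, y, z in cm, then the turn, a rotation vector about the tool's x, y, z in rad. In form: [[grip, x, y, z, rx, ry, rz], ...]. A call has 1 to 20 rows; each row is the pose to reach, as a shift and turn from the pose commanded when the call began, along the tool's axes at that moment; what a row does not reach only later rows make up. A row lasts 1/10 s, in which the tool goes at most 50 mm and 8.59 degrees, less where a joint would pass 70% of its speed; a pose out of reach is approached as far as the arm can. A call with a gripper value outside its range is refused whole. The fingers move at their own pace and stop on an object; "force" is the grip in N (left out, the last holds). Time passes only in rows, so rows that repeat a pose let the fingers close. It gives the time, the measured TCP pose, the force and the opening at its end, in the units of the state.
- robot.get_obs(): the state, without advancing time (a new reading comes with each control period).
- robot.camera(name): name is "scene" or "top"; returns the picture (400x640x3 uint8, red, green, blue); there is no depth.
- robot.camera_params(name): a dict with "fx", "fy", "cx", "cy" (pixels), "extrinsics" (4x4, takes a point from camera to world coordinates). Camera axes: x right, y down, z forward; pixel columns grow to the right and rows downward; lengths in m; the calibration is good to about 2 mm. A picture is of the moment at which its call begins. camera_params takes no time and is no camera call.
- robot.hand_in(): hands the job in, once; it reports no verdict.
The state is a dict: "time": time; "q": joint angles; "joint_velocities": joint speeds; "joint_torque": joint torques, N m; "position": TCP position; "tool_rot": TCP orientation; "ft_force": force on the tool from outside, world axes, zero at the start; "moment": the same for the moment, N m; "grip_width": finger opening in m.
Only numpy, scipy, OpenCV 4.12 (cv2) and the standard library are available. Lean on these libraries where they do the work, as an engineer would, in place of code of your own. Each camera call takes 0.05 s, during which the arm holds its last target.

## Working session

There is one attempt and no reset: what is moved stays moved. The work goes in short steps, Python scripts to look and compute and a tool call to move; the robot and the scene stay as the last step left them, time stands still between calls to the robot, and variables do not carry over. Pictures are saved under pics/ and viewed, and the job is handed in when it is done.

Besides the shell and the picture viewer there is one more tool, called after "Request:" as name([rows], argument=value, ...), one row to a line, values as JSON. carry_out: Moves the arm, as the interface text tells. Its arguments: {"type":"object","properties":{"moves":{"type":"array"},"force":{"type":"number"}},"required":["moves"]}

```bash
ls; mkdir -p pics
python3 - <<'E'
from rig import robot
import cv2
for n in("scene","top"):
    p=robot.camera_params(n);print(n,p)
    cv2.imwrite(f"pics/{n}0.png",robot.camera(n)[:,:,::-1])
print(robot.get_obs())
E
```

```text
pics
scene {'fx': 519.9447659681374, 'fy': 519.9447659681374, 'cx': 317.8154889302892, 'cy': 202.18210376029725, 'extrinsics': array([[ 0.7835147 ,  0.36411112, -0.50351545,  1.41793919],
       [ 0.62129148, -0.47220816,  0.625313  , -1.11520069],
       [-0.01008069, -0.80277179, -0.59620117,  1.2641247 ],
       [ 0.        ,  0.        ,  0.        ,  1.        ]])}
top {'fx': 430.33404455346573, 'fy': 430.33404455346573, 'cx': 322.12858770192406, 'cy': 202.31917589159346, 'extrinsics': array([[-0.01925648, -0.99764899,  0.06576988,  0.41176803],
       [-0.99975711,  0.01991896,  0.00943182, -0.00443107],
       [-0.01071972, -0.06557228, -0.99779024,  1.83345464],
       [ 0.        ,  0.        ,  0.        ,  1.        ]])}
{'time': 0.1, 'q': array([ 9.99502929e-01,  5.28383929e-01,  1.43376856e+00,  3.43058839e-06,
        1.18138255e+00, -1.78492890e-01]), 'joint_velocities': array([-0.00099223, -0.0028554 , -0.00375714,  0.00035855,  0.00114397,
        0.00032298]), 'joint_torque': array([-3.81987229e-04, -4.40984881e+01, -1.77150124e+01,  6.34642085e-02,
        5.34262578e-02, -5.18175898e-05]), 'position': array([0.23887182, 0.5768977 , 0.24666462]), 'tool_rot': array([ 0.58823073,  0.39218696, -0.39344723, -0.58768467]), 'ft_force': array([-0.15029827,  0.20325982, -0.77589162]), 'moment': array([-0.00371794, -0.0428426 ,  0.01135408]), 'grip_width': 0.08710680729102684}
```

View pics/scene0.png

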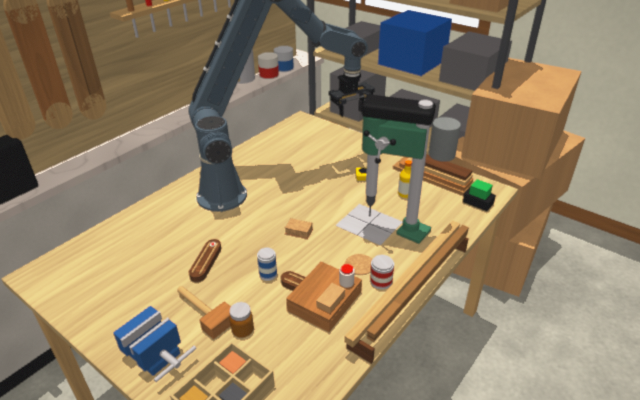

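View pics/top0.png

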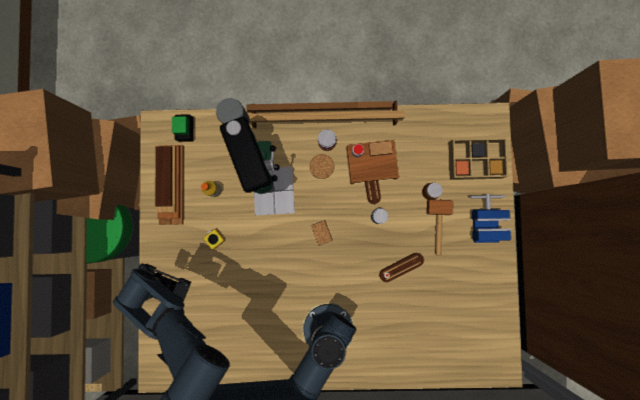

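Run:
```python
from rig import robot
from scipy.spatial.transform import Rotation as R
print(R.from_quat(robot.get_obs()['tool_rot']).as_matrix().round(4))
```

```text
[[ 3.828e-01 -1.100e-03 -9.238e-01]
 [ 9.238e-01 -1.600e-03  3.828e-01]
 [-1.900e-03 -1.000e+00  3.000e-04]]
```

Run:
```python
import cv2
s=cv2.imread('pics/scene0.png');t=cv2.imread('pics/top0.png')
def c(im,x0,x1,y0,y1,k,n): cv2.imwrite(f'pics/{n}.png',cv2.resize(im[y0:y1,x0:x1],None,fx=k,fy=k,interpolation=cv2.INTER_CUBIC))
c(s,320,450,170,250,6,'c_drill');c(s,240,400,230,330,5,'c_riser')
c(t,230,420,115,235,4,'c_top');c(t,150,300,90,250,3.7,'c_top2')
```

```text
(no output)
```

View pics/c_drill.png

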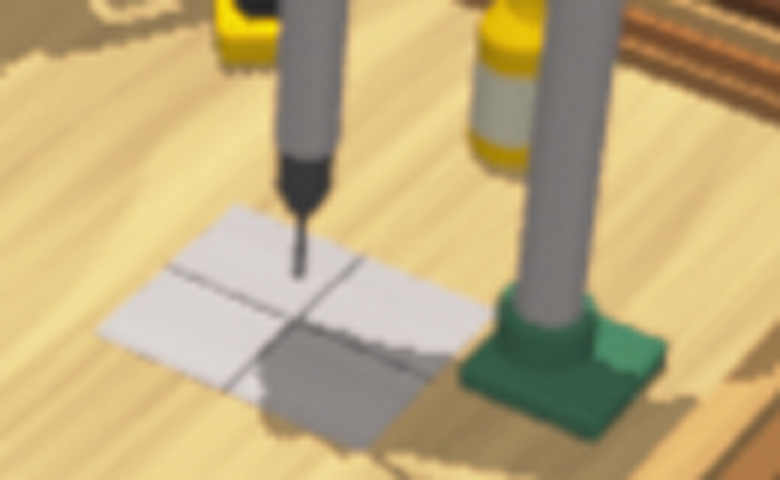

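View pics/c_riser.png

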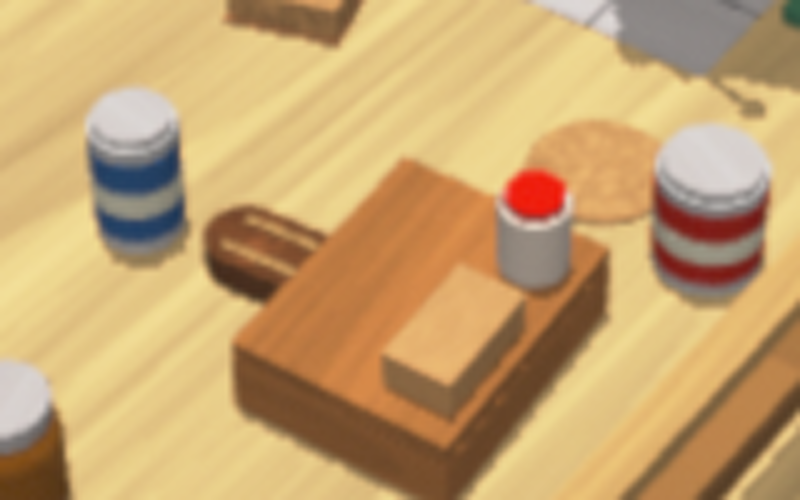

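View pics/c_top.png

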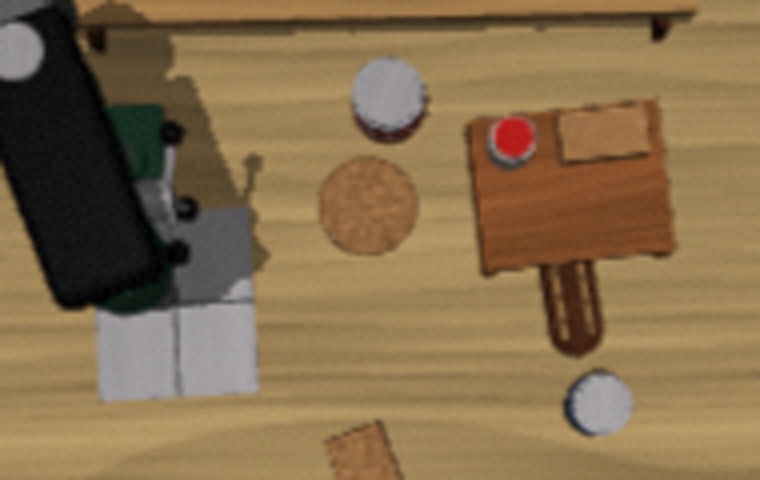

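View pics/c_top2.png

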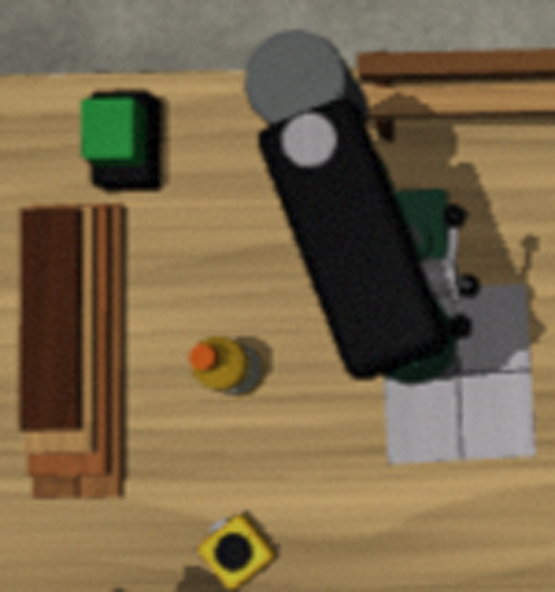

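```bash
cat > h.py <<'E'
import numpy as np, cv2
from rig import robot
from scipy.spatial.transform import Rotation as R
P={n:robot.camera_params(n) for n in('scene','top')}
def ray(n,u,v):
    p=P[n];d=np.array([(u-p['cx'])/p['fx'],(v-p['cy'])/p['fy'],1.]);E=p['extrinsics'];return E[:3,3],E[:3,:3]@d
def onz(n,u,v,z):
    o,d=ray(n,u,v);return o+d*(z-o[2])/d[2]
def proj(n,X):
    p=P[n];E=p['extrinsics'];c=E[:3,:3].T@(np.array(X)-E[:3,3]);return np.array([p['fx']*c[0]/c[2]+p['cx'],p['fy']*c[1]/c[2]+p['cy']])
def tri(a,b):
    (o1,d1),(o2,d2)=ray('scene',*a),ray('top',*b)
    s,t=np.linalg.lstsq(np.c_[d1,-d2],o2-o1,rcond=None)[0]
    return (o1+s*d1+o2+t*d2)/2, np.linalg.norm(o1+s*d1-o2-t*d2)
def cp(u,v,k,x0,y0): return ((u+.5)/k-.5+x0,(v+.5)/k-.5+y0)
E
python3 - <<'E'
from h import *
cs=cp(297,320,6,320,170);ct=cp(177,305,4,230,115)
print('cross',cs,onz('scene',*cs,0),ct,onz('top',*ct,0))
print('tip',onz('scene',*cp(299,276,6,320,170),.034))
ct=cp(176,305,4,230,115)
t=cv2.cvtColor(cv2.imread('pics/top0.png'),cv2.COLOR_BGR2HSV);s=cv2.cvtColor(cv2.imread('pics/scene0.png'),cv2.COLOR_BGR2HSV)
for n,u in(('tinlid',(599,404)),('stainlid',(389,93))):
    q=cp(*u,4,230,115);print(n,q,onz('top',*q,.1 if n=='tinlid' else .09))
print('tinlid scene', onz('scene',*cp(133,115,5,240,230),.1))
print('stainlid scene', onz('scene',*cp(714,157,5,240,230),.09))
print('mat top',onz('top',*cp(368,206,4,230,115),.003),'scene',onz('scene',*cp(598,170,5,240,230),.003))
for u in((484,275),(674,253),(657,98),(468,121)): print('riser top',onz('top',*cp(*u,4,230,115),.06))
for u in((405,158),(234,346),(449,447),(608,246)): print('riser scene',onz('scene',*cp(*u,5,240,230),.06))
print('jar', onz('top',434,190,.09),'glue',onz('top',209,187,.16),'block',onz('top',321,233,.034),'tape',onz('top',213,239,.034))
E
```

```text
cross (369.0833333333333, 222.91666666666666) [0.5907265  0.22634273 0.        ] (273.875, 190.875) [0.58585422 0.21857659 0.        ]
tip [0.5890096  0.22822031 0.034     ]
tinlid (379.375, 215.625) [ 0.46779497 -0.2172908   0.1       ]
stainlid (326.875, 137.875) [ 0.79105755 -0.01250889  0.09      ]
tinlid scene [ 0.47357371 -0.21950915  0.1       ]
stainlid scene [ 0.79527508 -0.00794309  0.09      ]
mat top [0.68792722 0.01203578 0.003     ] scene [0.692173   0.01313613 0.003     ]
riser top [ 0.60488113 -0.10711806  0.06      ]
riser top [ 0.62373398 -0.30403517  0.06      ]
riser top [ 0.78629693 -0.29137915  0.06      ]
riser top [ 0.7663117  -0.09427773  0.06      ]
riser scene [ 0.61564643 -0.10786161  0.06      ]
riser scene [ 0.63671666 -0.30676601  0.06      ]
riser scene [ 0.79129384 -0.28888187  0.06      ]
riser scene [ 0.77073851 -0.09247913  0.06      ]
jar [ 0.5677024  -0.44267662  0.09      ] glue [0.59105445 0.45335644 0.16      ] block [0.40224088 0.01975566 0.034     ] tape [0.38590089 0.47149526 0.034     ]
```

```bash
cat >> h.py <<'E'
def to_tool(wps, yaws=None):
    """world waypoints (TCP) & yaw of tool z (deg) -> rows in tool axes from measured pose"""
    o=robot.get_obs();M=R.from_quat(o['tool_rot']).as_matrix();p=o['position']
    y0=np.degrees(np.arctan2(M[1,2],M[0,2]))
    print('pos',p.round(4),'yaw',round(y0%360,2),'w',round(o['grip_width'],4),'F',o['ft_force'].round(1),'t',round(o['time'],2),'q',o['q'].round(2))
    for w,yw in zip(wps,yaws or [y0]*len(wps)):
        print((M.T@(np.array(w)-p)*100).round(2), 'ry',round(-np.radians((yw-y0+180)%360-180),3))
E
python3 - <<'E'
from h import *
to_tool([(.40,.2,.25),(.471,-.2185,.2)],[170,184.6])
E
```

```text
pos [0.2389 0.5769 0.2467] yaw 157.49 w 0.0871 F [-0.2  0.2 -0.8] t 0.1 q [ 1.    0.53  1.43  0.    1.18 -0.18]
[-28.65  -0.29 -29.31] ry -0.218
[-64.59   4.77 -51.89] ry -0.473
```

Request:
carry_out([
  [1, -3, 0, -3, 0, 0, 0],
  [1, -6, 0, -6, 0, 0, 0],
  [1, -9.5, 0, -9.7, 0, -0.05, 0],
  [1, -13, 0, -13, 0, -0.1, 0],
  [1, -16.5, 0, -16.8, 0, -0.15, 0],
  [1, -20, 0, -20.4, 0, -0.18, 0],
  [1, -23.5, 0, -24, 0, -0.2, 0],
  [1, -28.6, 0, -29, 0, -0.22, 0],
  [1, -32.5, 0, -31.5, 0, -0.26, 0],
  [1, -36.5, 0.5, -34, 0, -0.3, 0],
  [1, -40.5, 1, -36.5, 0, -0.34, 0],
  [1, -44.5, 1.5, -39, 0, -0.38, 0],
  [1, -48.5, 2.2, -41.6, 0, -0.4, 0],
  [1, -52.5, 3, -44.2, 0, -0.43, 0],
  [1, -56.5, 4, -46.8, 0, -0.473, 0],
  [1, -60.5, 4.7, -49.4, 0, -0.473, 0],
  [1, -64.6, 4.7, -51.9, 0, -0.473, 0],
  [1, -64.6, 4.7, -51.9, 0, -0.473, 0],
  [1, -64.6, 4.7, -51.9, 0, -0.473, 0],
  [1, -64.6, 4.7, -51.9, 0, -0.473, 0],
])

```text
time: 2.1
position: [0.4705, -0.2168, 0.2001]
tool_rot: [0.479, 0.52, -0.52, -0.48]
ft_force: [0.5, 0.7, 0.2]
grip_width: 0.0868
```

Run:
```python
from h import *
to_tool([(.471,-.2185,.074)],[184.6])
t=robot.camera('top')[:,:,::-1];s=robot.camera('scene')[:,:,::-1]
a=cv2.resize(t[130:250,290:430],None,fx=4,fy=4,interpolation=2);b=cv2.resize(s[170:330,200:400],None,fx=3,fy=3,interpolation=2)
cv2.imwrite('pics/a1.png',a);cv2.imwrite('pics/b1.png',b)
```

```text
pos [ 0.4705 -0.2168  0.2001] yaw 184.6 w 0.0868 F [0.5 0.7 0.2] t 2.1 q [-0.65  0.45  1.75  0.    0.94 -2.3 ]
[-0.2  12.61 -0.06] ry 0.0
```

View pics/a1.png

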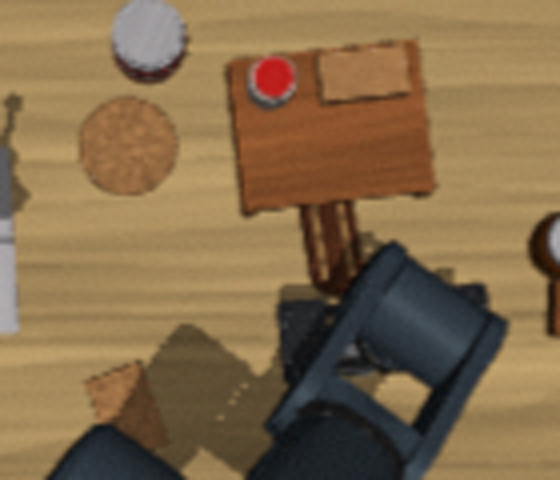

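View pics/b1.png

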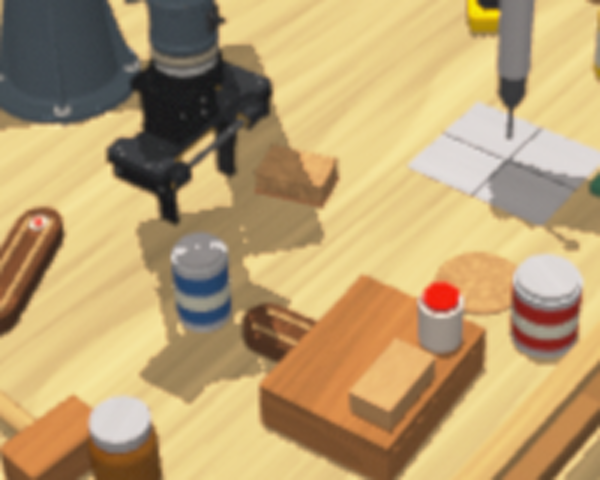

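Request:
carry_out([
  [1, -0.1, 3, 0, 0, 0, 0],
  [1, -0.2, 6, 0, 0, 0, 0],
  [1, -0.2, 9, 0, 0, 0, 0],
  [1, -0.2, 11, 0, 0, 0, 0],
  [1, -0.2, 12.6, 0, 0, 0, 0],
  [1, -0.2, 12.6, 0, 0, 0, 0],
])

```text
time: 2.8
position: [0.4703, -0.2177, 0.073]
tool_rot: [-0.477, -0.52, 0.52, 0.481]
ft_force: [-0.4, -0.4, -0.2]
grip_width: 0.0871
```

Request:
carry_out([
  [0, 0, 0, 0, 0, 0, 0],
  [0, 0, 0, 0, 0, 0, 0],
  [0, 0, 0, 0, 0, 0, 0],
  [0, 0, 0, 0, 0, 0, 0],
  [0, 0, 0, 0, 0, 0, 0],
  [0, 0, 0, 0, 0, 0, 0],
  [0, 0, 0, 0, 0, 0, 0],
  [0, 0, 0, 0, 0, 0, 0],
], force=25)

```text
time: 3.6
position: [0.4719, -0.2202, 0.0754]
tool_rot: [0.48, 0.52, -0.52, -0.479]
ft_force: [-0.5, 1.3, 5.9]
grip_width: 0.0615
```

Run:
```python
from h import *
to_tool([(.471,-.2185,.14),(.51,-.04,.14),(.690,.0125,.14),(.690,.0125,.078)])
s=robot.camera('scene')[:,:,::-1]
b=cv2.resize(s[170:330,200:400],None,fx=3,fy=3,interpolation=2)
cv2.imwrite('pics/b2.png',b)
```

```text
pos [ 0.4719 -0.2202  0.0754] yaw 184.59 w 0.0615 F [-0.5  1.3  5.9] t 3.6 q [-0.65  0.66  1.83  0.    0.65 -2.3 ]
[ 0.17 -6.46  0.07] ry -0.0
[17.65 -6.47 -5.24] ry -0.0
[ 21.44  -6.45 -23.61] ry -0.0
[ 21.45  -0.25 -23.6 ] ry -0.0
```

View pics/b2.png

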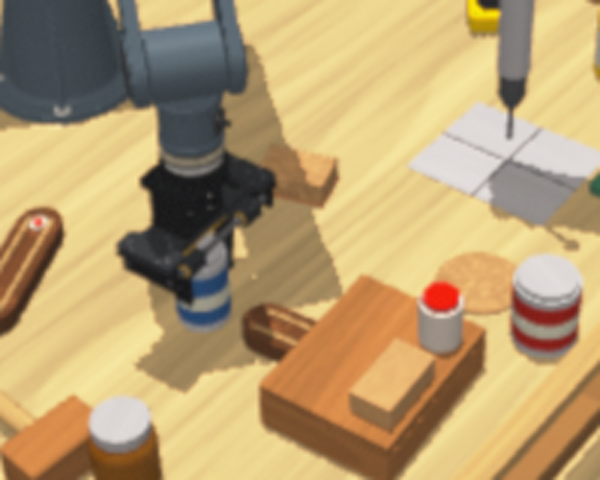

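Request:
carry_out([
  [0, 0.1, -1.5, 0, 0, 0, 0],
  [0, 0.1, -4, 0, 0, 0, 0],
  [0, 1, -6.4, 0, 0, 0, 0],
  [0, 4, -6.5, -1, 0, 0, 0],
  [0, 7.5, -6.5, -2, 0, 0, 0],
  [0, 11, -6.5, -3, 0, 0, 0],
  [0, 14.5, -6.5, -4.2, 0, 0, 0],
  [0, 17.6, -6.5, -6, 0, 0, 0],
  [0, 19, -6.5, -9, 0, 0, 0],
  [0, 20, -6.5, -12.5, 0, 0, 0],
  [0, 20.7, -6.5, -16, 0, 0, 0],
  [0, 21.2, -6.5, -19.5, 0, 0, 0],
  [0, 21.4, -6.5, -22.3, 0, 0, 0],
  [0, 21.4, -6.5, -23.6, 0, 0, 0],
  [0, 21.4, -6.5, -23.6, 0, 0, 0],
  [0, 21.4, -6.5, -23.6, 0, 0, 0],
])

```text
time: 5.25
position: [0.6879, 0.0122, 0.1382]
tool_rot: [-0.478, -0.519, 0.52, 0.481]
ft_force: [0.0, 0.2, -3.3]
grip_width: 0.0611
```

Run:
```python
from h import *
to_tool([(.690,.0125,.0785)])
t=robot.camera('top')[:,:,::-1];s=robot.camera('scene')[:,:,::-1]
a=cv2.resize(t[110:250,250:430],None,fx=3.5,fy=3.5,interpolation=2);b=cv2.resize(s[170:330,250:450],None,fx=3.5,fy=3.5,interpolation=2)
cv2.imwrite('pics/a3.png',a);cv2.imwrite('pics/b3.png',b)
```

```text
pos [0.6879 0.0122 0.1382] yaw 184.59 w 0.0611 F [ 0.   0.2 -3.3] t 5.25 q [-0.14  0.74  1.35 -0.    1.06 -1.8 ]
[ 0.01  5.97 -0.23] ry -0.0
```

View pics/b3.png

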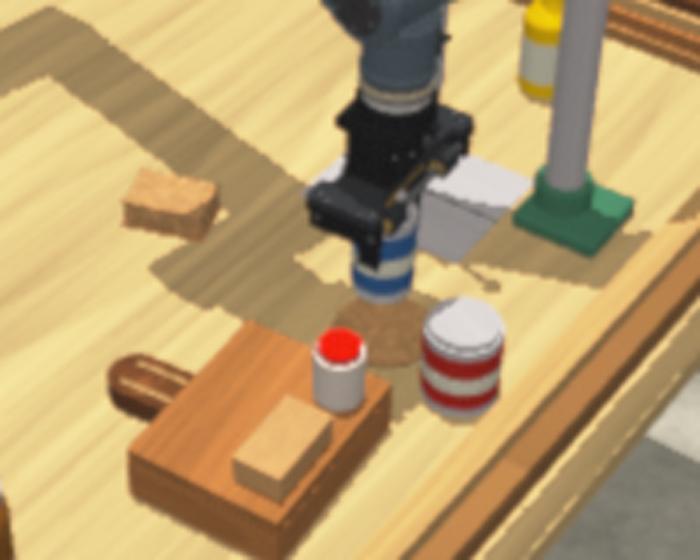

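Request:
carry_out([
  [0, 0, 2, -0.1, 0, 0, 0],
  [0, 0, 4, -0.2, 0, 0, 0],
  [0, 0, 5.2, -0.2, 0, 0, 0],
  [0, 0, 5.6, -0.2, 0, 0, 0],
  [0, 0, 5.9, -0.2, 0, 0, 0],
  [0, 0, 6, -0.2, 0, 0, 0],
  [0, 0, 6, -0.2, 0, 0, 0],
])

```text
time: 6.05
position: [0.6921, 0.0122, 0.0803]
tool_rot: [0.48, 0.52, -0.519, -0.479]
ft_force: [-0.5, -0.4, -3.6]
grip_width: 0.0615
```

Run:
```python
from h import *
to_tool([(.690,.0125,.0785)])
s=robot.camera('scene')[:,:,::-1]
b=cv2.resize(s[200:300,310:410],None,fx=5,fy=5,interpolation=2)
cv2.imwrite('pics/b4.png',b)
```

```text
pos [0.6921 0.0122 0.0803] yaw 184.6 w 0.0615 F [-0.5 -0.4 -3.6] t 6.05 q [-0.14  0.81  1.37 -0.    0.96 -1.79]
[0.04 0.18 0.21] ry -0.0
```

View pics/b4.png

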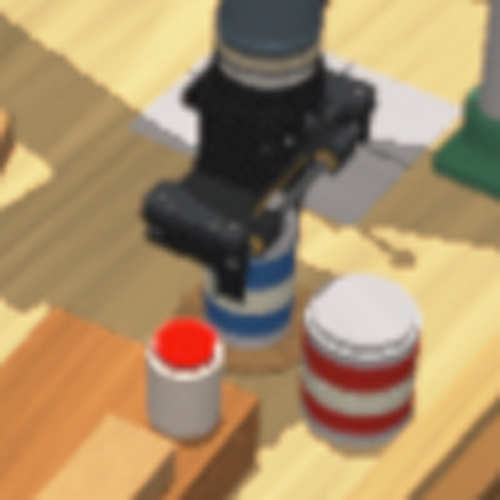

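Request:
carry_out([
  [0, 0, 0.1, 0, 0, 0, 0],
  [0, 0, 0.2, 0, 0, 0, 0],
  [0, 0, 0.2, 0, 0, 0, 0],
])

```text
time: 6.4
position: [0.6921, 0.0123, 0.0785]
tool_rot: [0.48, 0.52, -0.519, -0.479]
ft_force: [-0.4, 0.3, 1.0]
grip_width: 0.0614
```

Contact now. Release gently and rise.

Request:
carry_out([
  [0.8, 0, 0, 0, 0, 0, 0],
  [0.9, 0, 0, 0, 0, 0, 0],
  [1, 0, 0, 0, 0, 0, 0],
  [1, 0, 0, 0, 0, 0, 0],
  [1, 0, -0.5, 0, 0, 0, 0],
  [1, 0, -3, 0, 0, 0, 0],
  [1, 0, -7, 0, 0, 0, 0],
  [1, 0, -11, 0, 0, 0, 0],
  [1, 0, -11, 0, 0, 0, 0],
])

```text
time: 7.3
position: [0.696, 0.0118, 0.1951]
tool_rot: [0.484, 0.523, -0.517, -0.475]
ft_force: [0.6, -0.2, -0.4]
grip_width: 0.0869
```

Run:
```python
from h import *
to_tool([(.5,-.05,.19),(.45,-.1,.19)])
```

```text
pos [0.696  0.0118 0.1951] yaw 184.61 w 0.0869 F [ 0.6 -0.2 -0.4] t 7.3 q [-0.14  0.67  1.3   0.    1.16 -1.79]
[-4.59  0.25 20.03] ry -0.0
[-9.17  0.19 25.42] ry -0.0
```

Request:
carry_out([
  [1, -0.5, 0, 3, 0, 0, 0],
  [1, -1.4, 0, 7, 0, 0, 0],
  [1, -2.4, 0, 11, 0, 0, 0],
  [1, -3.4, 0, 15, 0, 0, 0],
  [1, -5, 0, 19, 0, 0, 0],
  [1, -7, 0, 22.5, 0, 0, 0],
  [1, -9.2, 0, 25.4, 0, 0, 0],
  [1, -9.2, 0, 25.4, 0, 0, 0],
  [1, -9.2, 0, 25.4, 0, 0, 0],
])

```text
time: 8.2
position: [0.446, -0.1003, 0.1878]
tool_rot: [0.48, 0.519, -0.519, -0.48]
ft_force: [0.6, -0.1, -1.3]
grip_width: 0.087
```

Run:
```python
from h import *
to_tool([(.45,-.1,.19)])
t=robot.camera('top')[:,:,::-1];s=robot.camera('scene')[:,:,::-1]
cv2.imwrite('pics/t5.png',t);cv2.imwrite('pics/s5.png',s)
a=cv2.resize(t[125:245,265:425],None,fx=5,fy=5,interpolation=2);b=cv2.resize(s[230:330,250:410],None,fx=5,fy=5,interpolation=2)
cv2.imwrite('pics/a5.png',a);cv2.imwrite('pics/b5.png',b)
```

```text
pos [ 0.446  -0.1003  0.1878] yaw 184.47 w 0.087 F [ 0.6 -0.1 -1.3] t 8.2 q [-0.47  0.4   1.91  0.    0.83 -2.12]
[-0.01 -0.22 -0.4 ] ry -0.0
```

View pics/a5.png

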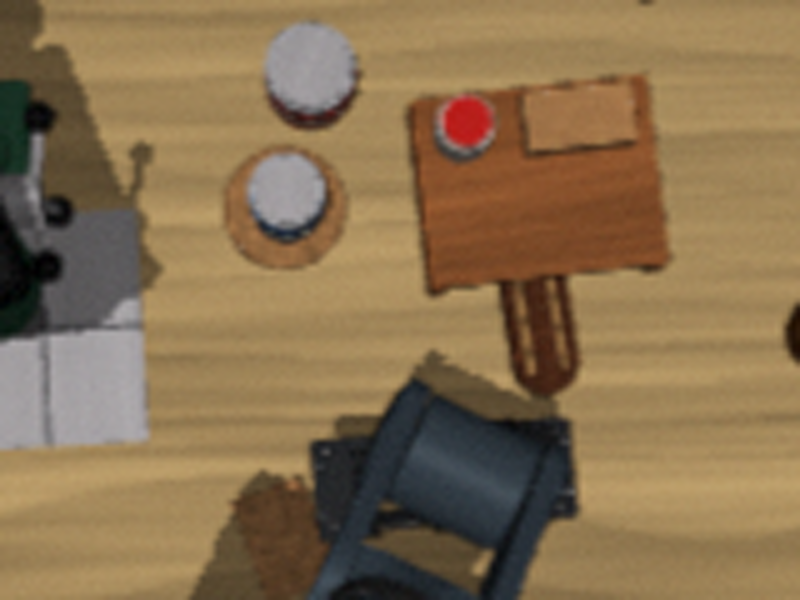

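View pics/b5.png

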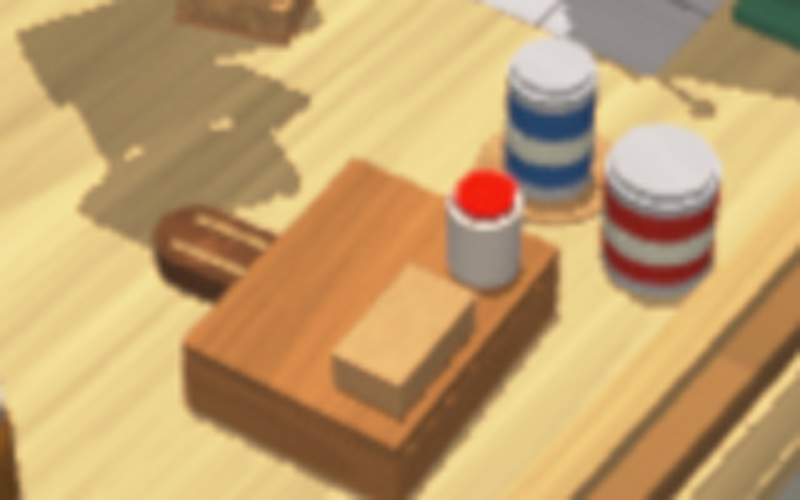

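Run:
```python
from h import *
T=lambda u,v,z:onz('top',*cp(u,v,5,265,125),z)[:2].round(4)
S=lambda u,v,z:onz('scene',*cp(u,v,5,250,230),z)[:2].round(4)
print('tin',T(287,190,.103),S(553,67,.103),'mat',T(286,207,.003))
print('tip lid check in TCP frame: tin grasped TCP (.6921,.0122)')
for p in((503,283),(517,370),(569,276),(579,362),(545,397)): print('blank top',T(*p,.026))
print('stripes'); 
for p in((518,285),(530,372),(555,278),(565,362)): print(T(*p,.026))
for p in((272,247),(197,217),(242,271),(170,243)): print('stripe sc',S(*p,.026))
```

```text
tin [0.6872 0.0093] [0.6948 0.0087] mat [0.6885 0.0113]
tip lid check in TCP frame: tin grasped TCP (.6921,.0122)
blank top [ 0.6165 -0.1707]
blank top [ 0.5427 -0.1806]
blank top [ 0.6213 -0.2265]
blank top [ 0.5484 -0.2329]
blank top [ 0.5195 -0.2035]
stripes
[ 0.6146 -0.1833]
[ 0.5408 -0.1915]
[ 0.6199 -0.2147]
[ 0.5487 -0.2211]
stripe sc [ 0.6026 -0.1812]
stripe sc [ 0.5445 -0.1904]
stripe sc [ 0.6011 -0.2104]
stripe sc [ 0.5464 -0.2201]
```

Run:
```python
from h import *
to_tool([(.562,-.203,.15),(.562,-.203,.032)],[186.9,186.9])
```

```text
pos [ 0.447  -0.0997  0.1878] yaw 184.61 w 0.0868 F [0.  0.4 0.2] t 8.3 q [-0.46  0.4   1.9   0.    0.83 -2.12]
[-11.22   3.8  -10.63] ry -0.04
[-11.21  15.6  -10.61] ry -0.04
```

Request:
carry_out([
  [1, -3, 0, -3, 0, 0, 0],
  [1, -6, 1, -6, 0, 0, 0],
  [1, -9, 2.5, -9, 0, -0.02, 0],
  [1, -11.2, 3.8, -10.6, 0, -0.04, 0],
  [1, -11.2, 3.8, -10.6, 0, -0.04, 0],
  [1, -11.2, 6.8, -10.6, 0, -0.04, 0],
  [1, -11.2, 9.8, -10.6, 0, -0.04, 0],
  [1, -11.2, 12.5, -10.6, 0, -0.04, 0],
  [1, -11.2, 14.3, -10.6, 0, -0.04, 0],
  [1, -11.2, 15.3, -10.6, 0, -0.04, 0],
  [1, -11.2, 15.3, -10.6, 0, -0.04, 0],
  [1, -11.2, 15.3, -10.6, 0, -0.04, 0],
])

```text
time: 9.5
position: [0.5611, -0.2025, 0.0351]
tool_rot: [0.469, 0.529, -0.529, -0.469]
ft_force: [-0.7, -0.2, 0.3]
grip_width: 0.0871
```

Run:
```python
from h import *
to_tool([(.562,-.203,.031)],[186.9])
s=robot.camera('scene')[:,:,::-1]
b=cv2.resize(s[200:330,230:390],None,fx=4.5,fy=4.5,interpolation=2)
cv2.imwrite('pics/b6.png',b)
```

```text
pos [ 0.5611 -0.2025  0.0351] yaw 186.93 w 0.0871 F [-0.7 -0.2  0.3] t 9.5 q [-0.53  0.79  1.64  0.    0.71 -2.23]
[-0.06  0.41 -0.09] ry 0.001
```

View pics/b6.png

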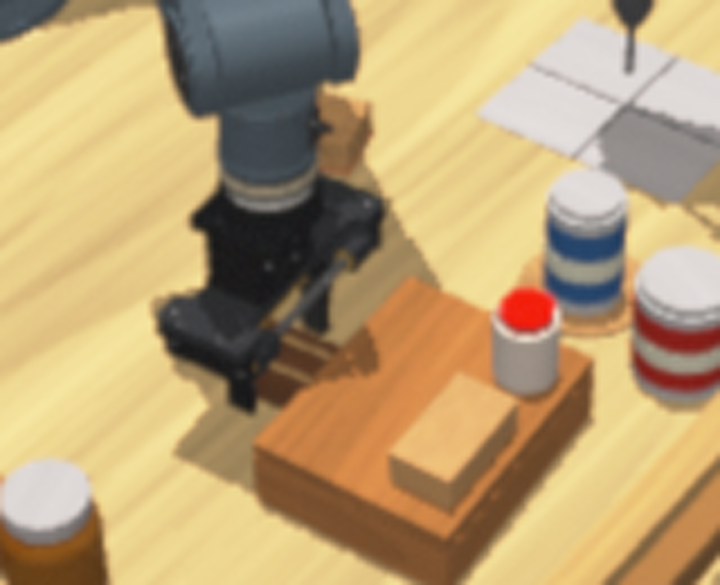

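Request:
carry_out([
  [1, 0, 0.4, 0, 0, 0, 0],
  [0, 0, 0.4, 0, 0, 0, 0],
  [0, 0, 0.4, 0, 0, 0, 0],
  [0, 0, 0.4, 0, 0, 0, 0],
  [0, 0, 0.4, 0, 0, 0, 0],
  [0, 0, 0.4, 0, 0, 0, 0],
  [0, 0, 0.4, 0, 0, 0, 0],
  [0, 0, 0.4, 0, 0, 0, 0],
  [0, 0, 0.4, 0, 0, 0, 0],
], force=20)

```text
time: 10.45
position: [0.5604, -0.2029, 0.0306]
tool_rot: [-0.469, -0.529, 0.529, 0.469]
ft_force: [-0.3, 0.9, 1.0]
grip_width: 0.0559
```

Run:
```python
from h import *
to_tool([(.457,-.2155,.031)],[186.9])
```

```text
pos [ 0.5604 -0.2029  0.0306] yaw 186.89 w 0.0559 F [-0.3  0.9  1. ] t 10.45 q [-0.53  0.8   1.64 -0.    0.7  -2.23]
[-1.000e-02 -4.000e-02  1.042e+01] ry -0.0
```

Request:
carry_out([
  [0, 0, 0, 1, 0, 0, 0],
  [0, 0, 0, 2.5, 0, 0, 0],
  [0, 0, 0, 4, 0, 0, 0],
  [0, 0, 0, 5.5, 0, 0, 0],
  [0, 0, 0, 7, 0, 0, 0],
  [0, 0, 0, 8.5, 0, 0, 0],
  [0, 0, 0, 10, 0, 0, 0],
  [0, 0, 0, 11, 0, 0, 0],
  [0, 0, 0, 11.5, 0, 0, 0],
  [0, 0, 0, 11.5, 0, 0, 0],
  [0, 0, 0, 11.5, 0, 0, 0],
])

```text
time: 11.55
position: [0.4457, -0.2165, 0.0306]
tool_rot: [-0.469, -0.529, 0.529, 0.47]
ft_force: [-3.1, -0.5, 1.6]
grip_width: 0.0557
```

Run:
```python
from h import *
to_tool([(.457,-.2155,.031)],[186.9])
t=robot.camera('top')[:,:,::-1];s=robot.camera('scene')[:,:,::-1]
cv2.imwrite('pics/t7.png',t);cv2.imwrite('pics/s7.png',s)
a=cv2.resize(t[125:265,255:425],None,fx=4,fy=4,interpolation=2);b=cv2.resize(s[190:330,210:410],None,fx=4,fy=4,interpolation=2)
cv2.imwrite('pics/a7.png',a);cv2.imwrite('pics/b7.png',b)
```

```text
pos [ 0.4457 -0.2165  0.0306] yaw 186.9 w 0.0557 F [-3.1 -0.5  1.6] t 11.55 q [-0.68  0.74  1.9  -0.    0.5  -2.37]
[-0.04 -0.04 -1.13] ry -0.0
```

View pics/a7.png

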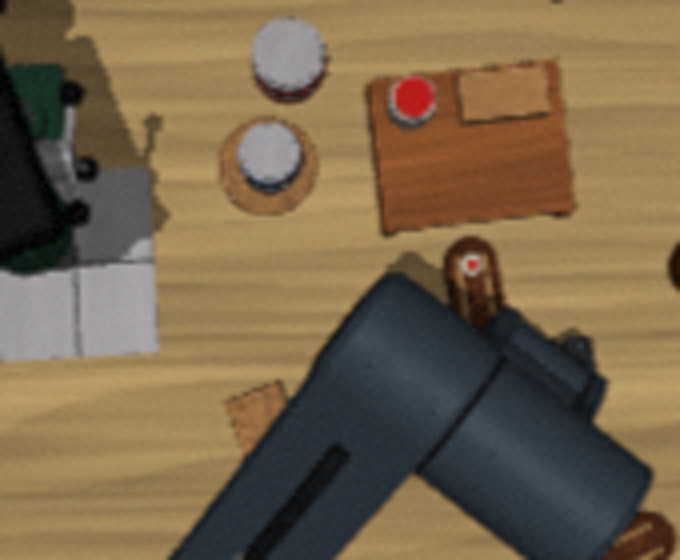

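View pics/b7.png

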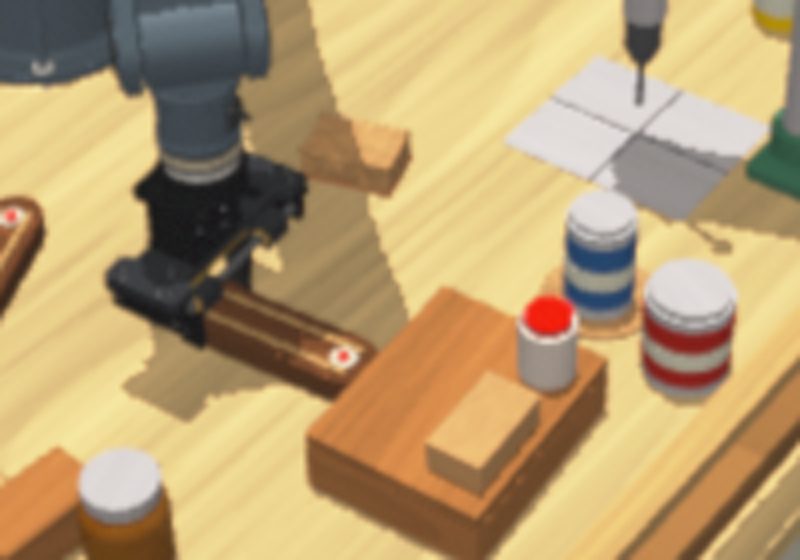

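```bash
cat >> h.py <<'E'
def dot(n,img,near,r=14):
    hsv=cv2.cvtColor(img,cv2.COLOR_RGB2HSV).astype(int)
    m=((hsv[...,0]<12)|(hsv[...,0]>168))&(hsv[...,1]>150)&(hsv[...,2]>150)
    v,u=np.nonzero(m);k=np.hypot(u-near[0],v-near[1])<r
    w=1.0
    return (u[k].mean(),v[k].mean(),k.sum()) if k.sum() else None
E
python3 - <<'E'
from h import *
t=cv2.imread('pics/t7.png')[:,:,::-1];s=cv2.imread('pics/s7.png')[:,:,::-1]
at=cp(471,264,4,255,125);as_=cp(343,356,4,210,190)
print(at,as_,dot('top',t,at),dot('scene',s,as_))
print(onz('top',*at,.026),onz('scene',*as_,.026),tri(as_,at))
t0=cv2.imread('pics/top0.png')
for n,a in (('top',t0),('scene',cv2.imread('pics/scene0.png'))):
    x0,y0=(300,210) if n=='top' else (275,205)
    cv2.imwrite(f'pics/blk_{n}.png',cv2.resize(a[y0:y0+45,x0:x0+50],None,fx=8,fy=8,interpolation=2))
E
```

```text
(372.375, 190.625) (295.375, 278.625) (np.float64(372.5), np.float64(190.5), np.int64(4)) (np.float64(295.3333333333333), np.float64(278.3333333333333), np.int64(3))
[ 0.57603175 -0.19988709  0.026     ] [ 0.57875186 -0.19748135  0.026     ] (array([ 0.57737964, -0.198671  ,  0.02597086]), np.float64(0.0036310411383067035))
```

View pics/blk_top.png

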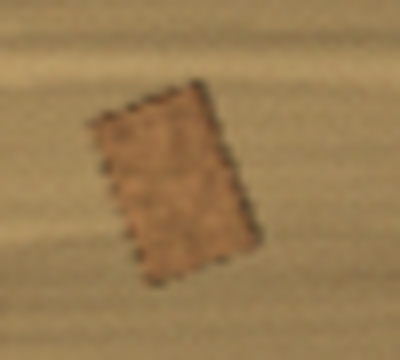

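Run:
```python
from h import *
for u in((92,122),(200,80),(262,240),(150,285)): print(onz('top',*cp(*u,8,300,210),.034).round(3))
s=cv2.imread('pics/s7.png')
cv2.imwrite('pics/dr7.png',cv2.resize(s[195:245,340:400],None,fx=12,fy=12,interpolation=2))
```

```text
[0.437 0.061 0.034]
[0.458 0.004 0.034]
[ 0.374 -0.027  0.034]
[0.352 0.032 0.034]
```

View pics/dr7.png

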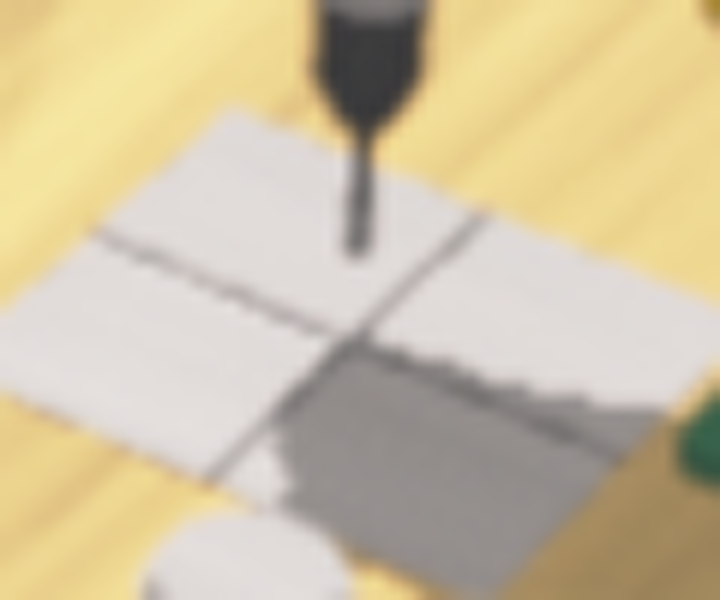

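Request:
carry_out([
  [0.5, 0, 0, 0, 0, 0, 0],
  [1, 0, 0, 0, 0, 0, 0],
  [1, 0, 0, 0, 0, 0, 0],
  [1, 0, -0.5, 0, 0, 0, 0],
  [1, 0, -3, 0, 0, 0, 0],
  [1, 0, -6, 0, 0, 0, 0],
  [1, 0, -8, 0, 0, 0, 0],
  [1, 0, -8, 0, 0, 0.149, 0],
  [1, 0, -8, 0, 0, 0.298, 0],
  [1, 0, -8, 0, 0, 0.447, 0],
  [1, 0, -8, 0, 0, 0.596, 0],
  [1, 0, -8, 0, 0, 0.745, 0],
  [1, 0, -8, 0, 0, 0.894, 0],
  [1, 0, -8, 0, 0, 1.043, 0],
  [1, 0, -8, 0, 0, 1.192, 0],
  [1, 0, -8, 0, 0, 1.341, 0],
  [1, 0, -8, 0, 0, 1.49, 0],
  [1, 0, -8, 0, 0, 1.5708, 0],
  [1, 0, -8, 0, 0, 1.5708, 0],
])

```text
time: 13.55
position: [0.4466, -0.2167, 0.1108]
tool_rot: [0.706, 0.043, -0.042, -0.706]
ft_force: [0.3, -0.1, -0.5]
grip_width: 0.0874
```

Request:
carry_out([
  [1, 0, 0, 0, 0, 0.149, 0],
  [1, 0, 0, 0, 0, 0.298, 0],
  [1, 0, 0, 0, 0, 0.447, 0],
  [1, 0, 0, 0, 0, 0.596, 0],
  [1, 0, 0, 0, 0, 0.745, 0],
  [1, 0, 0, 0, 0, 0.894, 0],
  [1, 0, 0, 0, 0, 1.043, 0],
  [1, 0, 0, 0, 0, 1.192, 0],
  [1, 0, 0, 0, 0, 1.341, 0],
  [1, 0, 0, 0, 0, 1.49, 0],
  [1, 0, 0, 0, 0, 1.5708, 0],
  [1, 0, 0, 0, 0, 1.5708, 0],
  [1, 0, 0, 0, 0, 1.5708, 0],
])

```text
time: 14.85
position: [0.4464, -0.2167, 0.1107]
tool_rot: [-0.53, 0.468, -0.468, 0.53]
ft_force: [-0.1, 0.2, -0.3]
grip_width: 0.0866
```

Run:
```python
from h import *
to_tool([(.4457,-.2165,.031)],[6.9])
```

```text
pos [ 0.4464 -0.2167  0.1107] yaw 7.06 w 0.0866 F [-0.1  0.2 -0.3] t 14.85 q [-0.68  0.58  1.87  0.    0.69  0.77]
[-0.03  7.97 -0.07] ry 0.003
```

Request:
carry_out([
  [1, 0, 3, 0, 0, 0, 0],
  [1, 0, 5.5, 0, 0, 0, 0],
  [1, 0, 7.2, 0, 0, 0, 0],
  [1, 0, 7.9, 0, 0, 0, 0],
  [1, 0, 7.9, 0, 0, 0, 0],
  [0, 0, 7.9, 0, 0, 0, 0],
  [0, 0, 7.9, 0, 0, 0, 0],
  [0, 0, 7.9, 0, 0, 0, 0],
  [0, 0, 7.9, 0, 0, 0, 0],
  [0, 0, 7.9, 0, 0, 0, 0],
  [0, 0, 7.9, 0, 0, 0, 0],
  [0, 0, 7.9, 0, 0, 0, 0],
], force=20)

```text
time: 16.05
position: [0.4465, -0.2168, 0.032]
tool_rot: [-0.529, 0.469, -0.469, 0.529]
ft_force: [0.6, 1.6, 5.9]
grip_width: 0.0558
```

Run:
```python
from h import *
to_tool([(.441,-.21,.031),(.45,-.16,.031)],[35,65])
```

```text
pos [ 0.4465 -0.2168  0.032 ] yaw 6.9 w 0.0558 F [0.6 1.6 5.9] t 16.05 q [-0.68  0.73  1.9  -0.    0.5   0.77]
[-0.74  0.1  -0.46] ry -0.49
[-5.59  0.1   1.03] ry -1.014
```

Run:
```python
from h import *
for u in((400,272),(320,365),(500,340),(605,385),(650,475),(420,470)):
  for z in(.25,.35,.45): print(u,z,onz('top',*cp(*u,4,255,125),z).round(3)[:2],end=' ')
  print()
print(proj('top',(.4457,-.2165,.03)))
```

```text
(400, 272) 0.25 [ 0.55 -0.11] (400, 272) 0.35 [ 0.541 -0.103] (400, 272) 0.45 [ 0.532 -0.097] 
(320, 365) 0.25 [ 0.465 -0.034] (320, 365) 0.35 [ 0.462 -0.033] (320, 365) 0.45 [ 0.458 -0.031] 
(500, 340) 0.25 [ 0.485 -0.2  ] (500, 340) 0.35 [ 0.48  -0.188] (500, 340) 0.45 [ 0.476 -0.176] 
(605, 385) 0.25 [ 0.442 -0.295] (605, 385) 0.35 [ 0.44  -0.277] (605, 385) 0.45 [ 0.438 -0.259] 
(650, 475) 0.25 [ 0.359 -0.334] (650, 475) 0.35 [ 0.362 -0.313] (650, 475) 0.45 [ 0.365 -0.292] 
(420, 470) 0.25 [ 0.367 -0.124] (420, 470) 0.35 [ 0.37  -0.116] (420, 470) 0.45 [ 0.373 -0.109] 
[377.29140388 221.49141188]
```

View pics/s7.png

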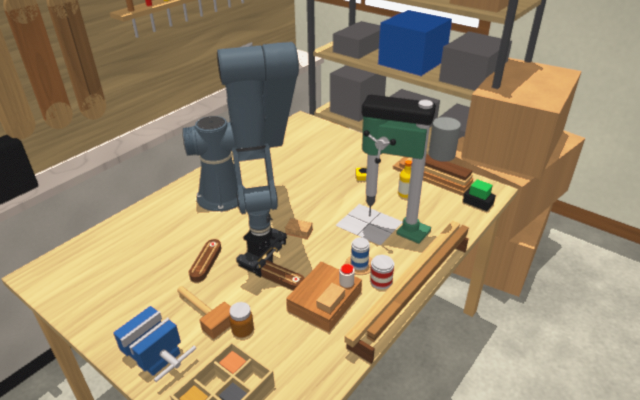

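View pics/t7.png

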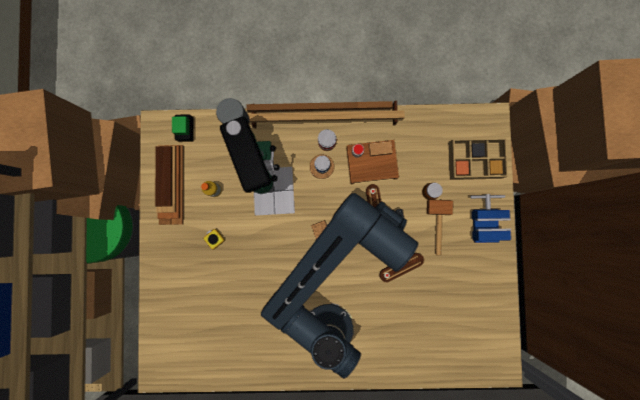

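Run:
```python
from h import *
from scipy.optimize import least_squares
D=[((.2389,.5769,.2467),(.9995,.5284,1.4338)),((.4705,-.2168,.2001),(-.65,.45,1.75)),((.4719,-.2202,.0754),(-.65,.66,1.83)),((.6879,.0122,.1382),(-.14,.74,1.35)),((.6921,.0122,.0803),(-.14,.81,1.37)),((.447,-.0997,.1878),(-.46,.40,1.90)),((.5611,-.2025,.0351),(-.53,.79,1.64)),((.4457,-.2165,.0306),(-.68,.74,1.90)),((.4464,-.2167,.1107),(-.68,.58,1.87))]
def pred(x,q):
    a,L1,L2,h,off=x;r=a+L1*np.sin(q[1])+L2*np.sin(q[1]+q[2]);z=h+L1*np.cos(q[1])+L2*np.cos(q[1]+q[2])
    return np.array([r*np.cos(q[0])-off*np.sin(q[0]),r*np.sin(q[0])+off*np.cos(q[0]),z])
f=least_squares(lambda x:np.concatenate([pred(x,q)-p for p,q in D]),[0,.4,.4,0,.1])
print(f.x.round(4),np.abs(f.fun).max())
for z in(.55,.65,.75):
  for u in((400,272),(605,385),(650,475),(420,470)): print(z,u,onz('top',*cp(*u,4,255,125),z).round(3)[:2])
```

```text
[-0.0533  0.5486  0.3937 -0.0567  0.1103] 0.02740260385834307
0.55 (400, 272) [ 0.523 -0.09 ]
0.55 (605, 385) [ 0.436 -0.24 ]
0.55 (650, 475) [ 0.369 -0.271]
0.55 (420, 470) [ 0.376 -0.101]
0.65 (400, 272) [ 0.515 -0.083]
0.65 (605, 385) [ 0.434 -0.222]
0.65 (650, 475) [ 0.372 -0.251]
0.65 (420, 470) [ 0.379 -0.094]
0.75 (400, 272) [ 0.506 -0.077]
0.75 (605, 385) [ 0.432 -0.204]
0.75 (650, 475) [ 0.376 -0.23 ]
0.75 (420, 470) [ 0.381 -0.086]
```

```bash
cat > fk.py <<'E'
import numpy as np
from scipy.optimize import least_squares
D=[((.2389,.5769,.2467),(.9995,.5284,1.4338)),((.4705,-.2168,.2001),(-.65,.45,1.75)),((.4719,-.2202,.0754),(-.65,.66,1.83)),((.6879,.0122,.1382),(-.14,.74,1.35)),((.6921,.0122,.0803),(-.14,.81,1.37)),((.447,-.0997,.1878),(-.46,.40,1.90)),((.5611,-.2025,.0351),(-.53,.79,1.64)),((.4457,-.2165,.0306),(-.68,.74,1.90)),((.4464,-.2167,.1107),(-.68,.58,1.87))]
def pred(x,q):
    a,L1,L2,h,off,b1,b2=x;A=q[1]+b1;B=q[1]+q[2]+b2;r=a+L1*np.sin(A)+L2*np.sin(B);z=h+L1*np.cos(A)+L2*np.cos(B)
    return np.array([r*np.cos(q[0])-off*np.sin(q[0]),r*np.sin(q[0])+off*np.cos(q[0]),z])
f=least_squares(lambda x:np.concatenate([pred(x,q)-p for p,q in D]),[0,.4,.4,0,.1,0,0])
E
python3 - <<'E'
from fk import *
print(f.x.round(4)); print(f.fun.reshape(-1,3).round(4))
E
```

```text
[ 1.000e-04  5.870e-01  4.116e-01 -5.900e-03  1.103e-01 -6.300e-03
  2.789e-01]
[[ 0.0011  0.0003  0.0006]
 [-0.0016 -0.0012 -0.0002]
 [-0.0017  0.0012  0.0014]
 [ 0.0012  0.002  -0.0028]
 [-0.0011  0.0018  0.0019]
 [ 0.0005  0.001   0.0003]
 [ 0.0011  0.0009  0.0012]
 [-0.     -0.0021 -0.0019]
 [-0.001  -0.0017 -0.0005]]
```

Run:
```python
from h import *
to_tool([(.442,-.212,.032),(.445,-.20,.032),(.485,-.175,.032),(.524,-.15,.032),(.524,-.09,.032)],[36,65,65,65,65])
```

```text
pos [ 0.4465 -0.2168  0.032 ] yaw 6.9 w 0.0558 F [0.6 1.6 5.9] t 16.05 q [-0.68  0.73  1.9  -0.    0.5   0.77]
[-0.53 -0.   -0.38] ry -0.508
[-1.68 -0.    0.06] ry -1.014
[-3.68 -0.    4.33] ry -1.014
[-5.7 -0.   8.5] ry -1.014
[-11.65  -0.     9.22] ry -1.014
```

Request:
carry_out([
  [0, -0.1, -0.05, -0.1, 0, -0.1, 0],
  [0, -0.2, -0.05, -0.2, 0, -0.2, 0],
  [0, -0.3, -0.05, -0.3, 0, -0.3, 0],
  [0, -0.4, -0.05, -0.4, 0, -0.4, 0],
  [0, -0.5, -0.05, -0.4, 0, -0.5, 0],
  [0, -0.8, -0.05, -0.3, 0, -0.6, 0],
  [0, -1, -0.05, -0.2, 0, -0.7, 0],
  [0, -1.3, -0.05, 0, 0, -0.8, 0],
  [0, -1.5, -0.05, 0, 0, -0.9, 0],
  [0, -1.7, -0.05, 0.1, 0, -1.01, 0],
  [0, -2.5, -0.05, 2, 0, -1.01, 0],
  [0, -3.7, -0.05, 4.3, 0, -1.01, 0],
  [0, -4.7, -0.05, 6.5, 0, -1.01, 0],
  [0, -5.7, -0.05, 8.5, 0, -1.01, 0],
  [0, -5.7, -0.05, 8.5, 0, -1.01, 0],
  [0, -5.7, -0.05, 8.5, 0, -1.01, 0],
])

```text
time: 17.65
position: [0.5243, -0.1498, 0.032]
tool_rot: [0.69, -0.154, 0.155, -0.69]
ft_force: [3.1, 0.8, 0.4]
grip_width: 0.0556
```

Run:
```python
from h import *
to_tool([(.524,-.15,.032),(.524,.03,.032),(.518,.06,.032),(.493,.107,.032),(.469,.155,.032)],[65,65,60,45,25])
s=robot.camera('scene')[:,:,::-1]
cv2.imwrite('pics/s8.png',s)
b=cv2.resize(s[150:330,210:430],None,fx=3.5,fy=3.3,interpolation=2);cv2.imwrite('pics/b8.png',b)
```

```text
pos [ 0.5243 -0.1498  0.032 ] yaw 64.77 w 0.0556 F [3.1 0.8 0.4] t 17.65 q [-0.48  0.76  1.78  0.    0.6  -0.04]
[-0.02  0.   -0.03] ry -0.004
[-7.7  -0.   16.25] ry -0.004
[-9.520e+00 -1.000e-02  1.871e+01] ry 0.083
[-1.378e+01 -1.000e-02  2.190e+01] ry 0.345
[-1.800e+01 -1.000e-02  2.522e+01] ry 0.694
```

View pics/b8.png

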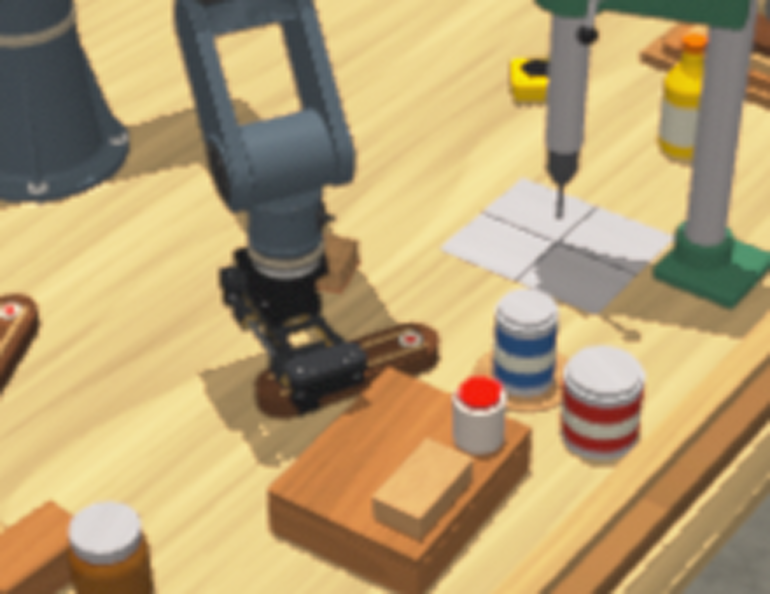

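Request:
carry_out([
  [0, -0.8, 0, 1.7, 0, 0, 0],
  [0, -1.8, 0, 3.8, 0, 0, 0],
  [0, -2.8, 0, 6, 0, 0, 0],
  [0, -3.9, 0, 8.2, 0, 0, 0],
  [0, -5, 0, 10.5, 0, 0, 0],
  [0, -6.1, 0, 12.8, 0, 0, 0],
  [0, -7.1, 0, 15, 0, 0, 0],
  [0, -7.7, 0, 16.2, 0, 0, 0],
  [0, -7.7, 0, 16.2, 0, 0, 0],
  [0, -7.7, 0, 16.2, 0, 0, 0],
])

```text
time: 18.7
position: [0.5224, 0.0292, 0.032]
tool_rot: [0.69, -0.155, 0.154, -0.69]
ft_force: [-1.0, 3.1, 3.0]
grip_width: 0.0556
```

Run:
```python
from h import *
to_tool([(.518,.06,.032),(.505,.083,.032),(.493,.107,.032),(.48,.13,.032),(.465,.155,.032)],[60,52,45,35,25])
t=robot.camera('top')[:,:,::-1];s=robot.camera('scene')[:,:,::-1]
cv2.imwrite('pics/s9.png',s)
b=cv2.resize(s[130:290,230:430],None,fx=3.8,fy=3.6,interpolation=2);cv2.imwrite('pics/b9.png',b)
cv2.imwrite('pics/t9.png',cv2.resize(t[80:300,170:430],None,fx=2.7,fy=2.7,interpolation=2))
```

```text
pos [0.5224 0.0292 0.032 ] yaw 64.77 w 0.0556 F [-1.   3.1  3. ] t 18.7 q [-0.16  0.75  1.83  0.    0.56  0.28]
[-1.71  0.    2.6 ] ry 0.083
[-3.86  0.    4.12] ry 0.223
[-5.97  0.01  5.78] ry 0.345
[-8.13  0.01  7.31] ry 0.52
[-1.055e+01  1.000e-02  8.930e+00] ry 0.694
```

View pics/b9.png

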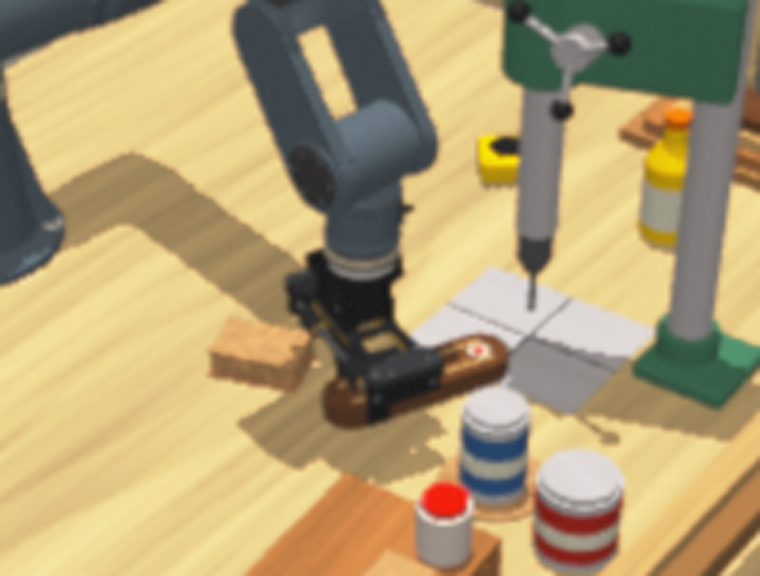

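View pics/t9.png

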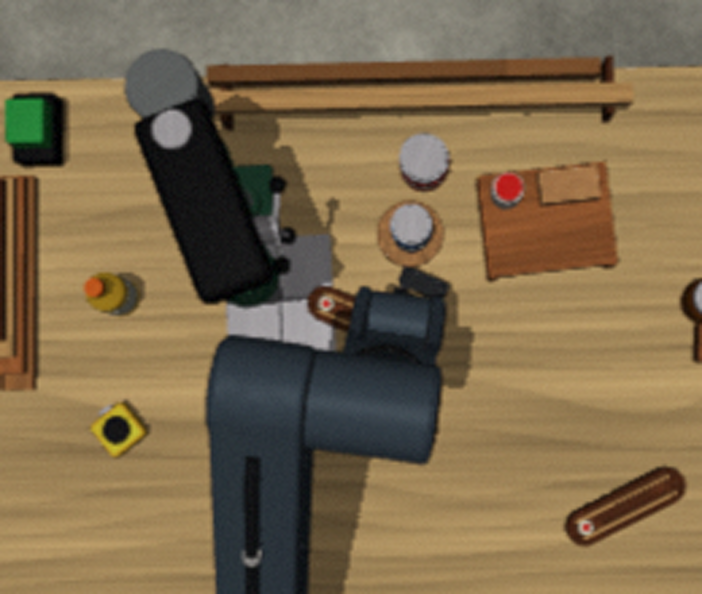

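Request:
carry_out([
  [0, -0.9, 0, 1.3, 0, 0.04, 0],
  [0, -1.7, 0, 2.6, 0, 0.08, 0],
  [0, -2.8, 0, 3.4, 0, 0.15, 0],
  [0, -3.9, 0, 4.1, 0, 0.22, 0],
  [0, -5, 0, 5, 0, 0.29, 0],
  [0, -6, 0, 5.8, 0, 0.35, 0],
  [0, -7.1, 0, 6.6, 0, 0.43, 0],
  [0, -8.1, 0, 7.3, 0, 0.52, 0],
  [0, -9.3, 0, 8.1, 0, 0.6, 0],
  [0, -10.5, 0, 8.9, 0, 0.69, 0],
  [0, -10.5, 0, 8.9, 0, 0.69, 0],
  [0, -10.5, 0, 8.9, 0, 0.69, 0],
])

```text
time: 20.0
position: [0.4662, 0.1541, 0.032]
tool_rot: [0.598, -0.379, 0.378, -0.597]
ft_force: [-0.9, 1.5, 1.3]
grip_width: 0.0558
```

Run:
```python
from h import *
to_tool([])
t=robot.camera('top')[:,:,::-1];s=robot.camera('scene')[:,:,::-1]
cv2.imwrite('pics/s10.png',s)
b=cv2.resize(s[190:250,330:400],None,fx=10,fy=10,interpolation=2);cv2.imwrite('pics/b10.png',b)
cv2.imwrite('pics/t10.png',cv2.resize(t[80:300,170:430],None,fx=2.7,fy=2.7,interpolation=2))
```

```text
pos [0.4662 0.1541 0.032 ] yaw 25.32 w 0.0558 F [-0.9  1.5  1.3] t 20.0 q [ 0.09  0.73  1.91 -0.    0.5   1.22]
```

View pics/b10.png

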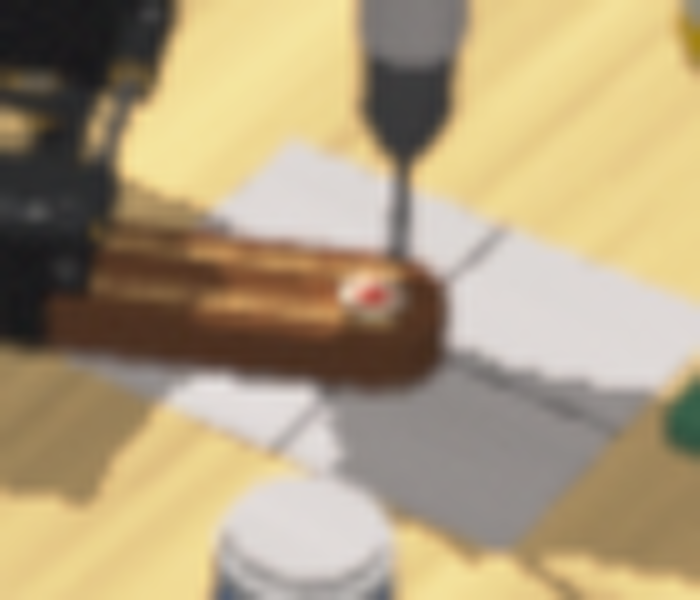

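View pics/s10.png

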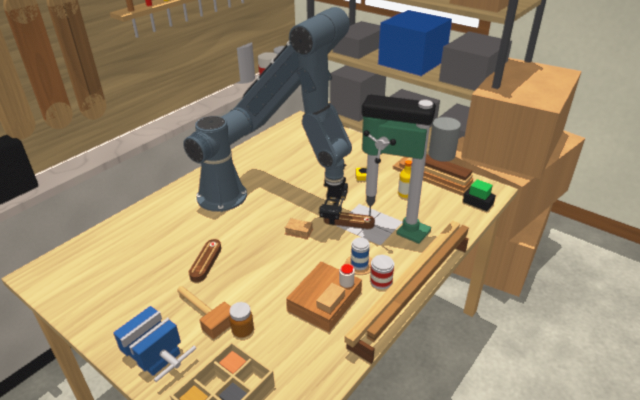

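Run:
```python
from h import *
s=cv2.imread('pics/s10.png')[:,:,::-1]
for c in range(3):
    print(s[214:225,360:374,c])
```

```text
[[181 185 187 197 203 208 211 210 180 121 131 198 218 220]
 [169 163 156 160 160 165 174 175 147 103 124 183 211 218]
 [191 181 169 175 178 178 189 183 167 141 123 144 175 205]
 [150 155 156 165 190 213 229 218 201 174 134 116 126 165]
 [139 146 147 155 202 228 231 208 178 144 102  87  88 112]
 [146 152 157 172 219 229 210 181 173 148 108  85  82  89]
 [174 180 186 187 182 177 174 171 164 140 105  87  84  90]
 [182 190 192 190 154 138 150 157 144 111  89  86  85  88]
 [132 138 146 147 120 108 119 124 122 100  84  82  82  83]
 [104 110 112 101  88  83  86  88  88  83  81  80  76  79]
 [ 79  80  81  79  76  77  78  79  79  78  76  74  71  76]]
[[155 163 164 178 187 191 194 194 168 115 126 189 213 215]
 [124 118 108 113 115 122 130 138 120  88 112 169 199 211]
 [141 130 117 121 127 129 138 133 123 105  89 110 151 190]
 [102 104 106 119 147 172 187 169 157 132  92  75  91 143]
 [ 86  90  90 106 170 194 184 147 136 115  75  56  57  81]
 [ 93  95  97 118 196 182 124  85 107 114  85  57  52  62]
 [121 125 127 130 146 140 119 111 121 115  82  58  53  60]
 [134 142 142 140 115 108 127 134 120  87  62  56  53  59]
 [ 87  91  97  99  82  79  90  96  93  73  55  51  53  56]
 [ 64  69  71  65  56  54  56  58  59  55  52  52  50  57]
 [ 51  51  51  51  49  49  49  50  51  50  50  48  46  56]]
[[142 152 155 171 180 185 188 189 164 114 125 187 209 213]
 [ 84  83  79  85  89  98 107 118 106  80 108 163 193 207]
 [ 87  80  73  74  80  84  91  88  82  72  66  94 140 184]
 [ 63  64  65  75 101 129 140 122 110  89  59  51  74 134]
 [ 53  54  55  74 141 166 158 126 113  92  56  38  39  67]
 [ 57  58  58  84 168 159 107  74  93  98  69  40  35  46]
 [ 74  77  76  83 115 117 100  93 103  98  67  40  35  44]
 [ 84  88  87  86  76  80 100 107  95  67  43  37  35  42]
 [ 55  57  60  62  51  52  62  64  62  49  36  34  36  42]
 [ 41  44  45  42  36  34  37  40  39  37  35  35  34  46]
 [ 33  34  34  34  31  32  34  33  34  32  33  33  31  43]]
```

```bash
cat >> h.py <<'E'
def dotc(img,u0,v0,r=5):
    """red dot centroid: excess of red over the local brown's red/green ratio"""
    im=img.astype(float);ex=im[...,0]-im[...,1]-0.28*im[...,0]
    V,U=np.mgrid[:im.shape[0],:im.shape[1]]
    w=np.clip(ex-6,0,None)*(np.hypot(U-u0,V-v0)<r)
    b=np.clip(im[...,2]-88,0,None)+w; b=(b>0)*1.*(np.hypot(U-u0,V-v0)<r)
    return (U*w).sum()/w.sum(),(V*w).sum()/w.sum(),w[int(v0)-3:int(v0)+4,int(u0)-4:int(u0)+5].round()
CROSS=(368.9,223.2); TIP=(369.2,215.7)
E
python3 - <<'E'
from h import *
s=cv2.imread('pics/s10.png')[:,:,::-1]
u,v,w=dotc(s,367,219,3.2);print(u,v);print(w)
d=onz('scene',u,v,.026);print('dot',d,'disc',onz('scene',366.4,219.2,.026));c=onz('scene',*CROSS,0);t=onz('scene',*TIP,.034)
print(c,t); print('err cross',(c-d)[:2]*1e3,'tip',(t-d)[:2]*1e3)
print('target px of dot', proj('scene',(c[0],c[1],.026)),proj('scene',(t[0],t[1],.026)))
print('TCP->dot pred', .4662+.132*np.cos(np.radians(25.32)),.1541+.132*np.sin(np.radians(25.32)))
E
```

```text
366.87359836901123 219.08154943934764
[[ 0.  0.  0.  0.  0.  0.  0.  0.  0.]
 [ 0.  0.  0.  0.  0.  0.  0.  0.  0.]
 [ 0.  0.  0.  0.  0.  0.  0.  0.  0.]
 [ 0.  0.  0. 21. 39. 12.  0.  0.  0.]
 [ 0.  0.  0.  0.  6.  0.  0.  0.  0.]
 [ 0.  0.  0.  0.  0.  0.  0.  0.  0.]
 [ 0.  0.  0.  0.  0.  0.  0.  0.  0.]]
dot [0.5880367  0.21299799 0.026     ] disc [0.58701529 0.21129036 0.026     ]
[0.59114024 0.2244618  0.        ] [0.58875833 0.22711176 0.034     ]
err cross [ 3.10354368 11.46381471] tip [ 0.7216291 14.1137731]
target px of dot [369.22908392 217.91609607] [369.09817116 217.34141933]
TCP->dot pred 0.5855191980483283 0.21055289166290603
```

Run:
```python
from h import *
s=cv2.imread('pics/s7.png')[:,:,::-1]
print(s[205:227,363:376,1])
c=onz('scene',*CROSS,0)
for z in(0,.026,.034,.09,.145): print(z,proj('scene',(c[0],c[1],z)))
```

```text
[[205 208 214 212 183 138  90  65  95 146 198 218 221]
 [216 216 217 213 208 188 126  83 149 200 217 220 220]
 [217 217 216 211 212 206 142 103 184 217 220 219 217]
 [217 218 217 217 216 211 148 113 191 217 218 216 214]
 [216 216 216 217 217 211 146 113 190 217 218 215 213]
 [217 217 217 216 216 203 139 111 188 215 218 217 214]
 [219 218 217 217 215 190 125 110 188 216 217 217 217]
 [219 219 219 218 216 189 126 118 190 216 217 218 217]
 [220 220 220 219 217 191 128 130 193 215 217 217 218]
 [220 219 220 219 217 186 123 131 195 216 217 216 217]
 [220 220 220 219 217 182 126 145 201 217 219 217 216]
 [219 219 219 219 218 203 172 185 213 219 218 213 199]
 [218 218 219 219 219 217 216 217 219 218 214 194 180]
 [218 218 219 218 218 219 218 219 218 213 193 182 206]
 [216 217 218 218 219 218 218 218 213 193 182 205 217]
 [195 205 215 217 218 218 217 212 191 181 204 217 219]
 [179 181 192 200 209 216 211 187 179 203 216 218 219]
 [216 206 184 180 191 196 181 154 191 215 216 218 218]
 [219 218 217 215 187 153 133 135 175 195 199 213 217]
 [219 218 217 200 151 120 124 125 127 135 144 179 196]
 [218 216 204 157 124 132 138 138 133 121 117 130 139]
 [217 199 165 135 133 139 140 142 141 139 139 133 127]]
0 [368.9 223.2]
0.026 [369.22908392 217.91609607]
0.034 [369.33137328 216.27369681]
0.09 [370.06138088 204.55240081]
0.145 [370.80304919 192.64387554]
```

Run:
```python
from h import *
d=onz('scene',366.65,219.05,.026);g=onz('scene',369.15,217.7,.026);m=(g-d)
print(d,g,m*1e3)
o=robot.get_obs();to_tool([o['position']+m])
```

```text
[0.58725274 0.21263715 0.026     ] [0.59015492 0.22538752 0.026     ] [ 2.90218042 12.75036754  0.        ]
pos [0.4663 0.154  0.032 ] yaw 25.26 w 0.0557 F [-0.9  0.8  2.1] t 20.1 q [ 0.09  0.73  1.91 -0.    0.5   1.22]
[-1.03 -0.    0.81] ry -0.0
```

Request:
carry_out([
  [0, -0.3, 0, 0.2, 0, 0, 0],
  [0, -0.6, 0, 0.5, 0, 0, 0],
  [0, -0.9, 0, 0.7, 0, 0, 0],
  [0, -1, 0, 0.8, 0, 0, 0],
  [0, -1, 0, 0.8, 0, 0, 0],
  [0, -1, 0, 0.8, 0, 0, 0],
])

```text
time: 20.7
position: [0.4697, 0.1675, 0.032]
tool_rot: [-0.597, 0.378, -0.379, 0.597]
ft_force: [0.8, 0.5, -1.8]
grip_width: 0.056
```

Run:
```python
from h import *
to_tool([])
s=robot.camera('scene')[:,:,::-1];t=robot.camera('top')[:,:,::-1]
cv2.imwrite('pics/s11.png',s);cv2.imwrite('pics/t11.png',t)
b=cv2.resize(s[190:250,340:400],None,fx=10,fy=10,interpolation=2);cv2.imwrite('pics/b11.png',b)
s=s[:,:,::-1]
for c in (2,1,0): print(s[211:225,361:377,c])
```

```text
pos [0.4697 0.1675 0.032 ] yaw 25.24 w 0.056 F [ 0.8  0.5 -1.8] t 20.7 q [0.12 0.74 1.9  0.   0.51 1.25]
[[213 213 213 213 212 211 209 184 123 107 183 211 213 213 209 198]
 [182 185 185 189 190 196 197 175 120 114 181 209 213 212 213 212]
 [ 88  96 102 117 126 143 150 144 107 113 162 190 199 206 211 213]
 [ 75  74  78  79  79  81  82  80  70  82  97 133 151 173 193 204]
 [ 79  82  86  85  86  83  82  88  77  87  89  82  75  94 136 166]
 [ 53  53  56  57  64  71  96 114  99 130 139 103  61  52  65  93]
 [ 52  53  53  54  55  75 120 123 104 137 156 117  65  47  45  73]
 [ 72  67  63  63  63  81 116 106  86  88 119 104  65  46  43  58]
 [ 86  78  73  72  69  67  86 103 107 100 111  90  52  38  36  52]
 [ 62  61  67  70  64  62  68  79  86  79  69  51  39  35  36  55]
 [ 45  47  47  45  39  37  42  45  48  50  48  39  34  36  35  61]
 [ 36  39  39  38  33  35  33  34  35  35  35  36  34  33  31  60]
 [ 32  35  34  33  31  34  34  34  32  32  35  32  32  31  31  59]
 [ 32  32  32  32  32  33  33  32  33  32  33  34  33  31  33  63]]
[[215 215 215 214 214 214 212 186 123 108 186 214 215 21
[... 1121 characters left out ...]
 106 138 170 181 196 210 215]
 [172 179 187 186 189 187 183 165 121 136 162 156 140 148 171 186]
 [133 134 143 144 159 165 175 199 181 202 214 179 138 126 128 133]
 [134 134 145 146 147 148 174 217 216 218 214 168 129 122 121 129]
 [164 159 158 162 158 151 159 173 179 180 178 148 119 114 113 118]
 [187 176 166 165 160 138 139 158 168 166 156 126  98  90  89  98]
 [146 141 148 152 137 129 135 140 144 138 122  98  87  84  84  93]
 [115 117 118 105  91  88  92  96 100 102 102  91  83  82  79  90]
 [ 87  89  93  85  80  79  80  80  82  83  83  81  78  76  72  86]
 [ 76  77  77  76  75  76  77  77  76  77  78  76  73  71  70  86]
 [ 76  75  76  75  76  76  75  75  75  75  76  75  73  71  71  87]]
```

View pics/b11.png

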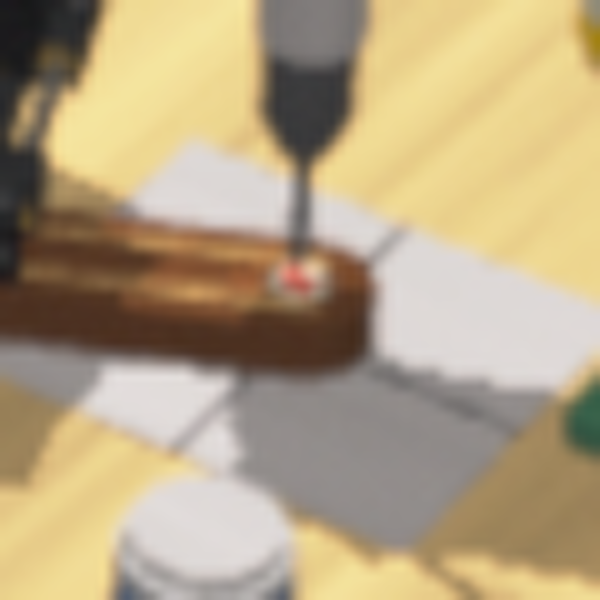

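Request:
carry_out([
  [0.75, 0, 0, 0, 0, 0, 0],
  [0.8, 0, 0, 0, 0, 0, 0],
  [0.9, 0, 0, 0, 0, 0, 0],
  [1, 0, 0, 0, 0, 0, 0],
  [1, 0, 0, 0, 0, 0, 0],
  [1, 0, -0.3, -1, 0, 0, 0],
  [1, 0, -0.5, -3, 0, 0, 0],
  [1, 0, -0.5, -5, 0, 0, 0],
  [1, 0, -0.5, -7, 0, 0, 0],
  [1, 0, -0.5, -8, 0, 0, 0],
  [1, 0, -0.5, -8, 0, 0, 0],
])

```text
time: 21.9
position: [0.3948, 0.1327, 0.0372]
tool_rot: [0.598, -0.38, 0.378, -0.596]
ft_force: [-0.6, 0.5, 0.9]
grip_width: 0.087
```

Run:
```python
from h import *
to_tool([])
s=robot.camera('scene')[:,:,::-1];t=robot.camera('top')[:,:,::-1]
cv2.imwrite('pics/s12.png',s);cv2.imwrite('pics/t12.png',t)
b=cv2.resize(s[190:250,320:400],None,fx=10,fy=10,interpolation=2);cv2.imwrite('pics/b12.png',b)
cv2.imwrite('pics/t12c.png',cv2.resize(t[80:300,170:430],None,fx=2.7,fy=2.7,interpolation=2))
s=s[:,:,::-1].astype(int)
print(s[212:223,362:376,2]-s[212:223,362:376,1]);print(s[212:223,362:376,0])
```

```text
pos [0.3948 0.1327 0.0372] yaw 25.18 w 0.087 F [-0.6  0.5  0.9] t 21.9 q [ 0.05  0.7   2.1  -0.    0.35  1.19]
[[ -5  -7  -6  -5  -6  -6  -3  -1  -1  -3  -3  -3  -3  -2]
 [-22 -20 -16 -12 -11 -10  -6  -2  -3  -5  -5  -4  -4  -3]
 [-44 -44 -41 -39 -35 -33 -23  -9  -9 -16 -13 -10  -6  -6]
 [-51 -52 -53 -53 -50 -46 -35 -19 -23 -37 -35 -27 -17 -11]
 [-32 -34 -38 -40 -38 -33 -30 -21 -30 -40 -41 -35 -28 -22]
 [-32 -34 -35 -35 -26 -24 -21 -16 -21 -25 -24 -25 -28 -29]
 [-42 -41 -40 -38 -26 -19 -16 -13 -13 -18 -18 -21 -25 -26]
 [-48 -44 -45 -43 -33 -24 -22 -22 -20 -18 -17 -18 -20 -22]
 [-36 -41 -42 -38 -34 -32 -32 -31 -29 -25 -21 -18 -19 -19]
 [-28 -27 -25 -22 -22 -20 -23 -24 -24 -24 -23 -18 -16 -16]
 [-20 -21 -18 -18 -17 -18 -18 -18 -19 -18 -20 -17 -16 -16]]
[[205 205 208 213 214 213 188 126 118 192 217 219 219 220]
 [154 156 167 180 186 183 165 116 122 181 207 213 216 219]
 [165 166 167 167 167 161 136  95 106 144 173 182 196 210]
 [179 186 188 188 185 183 161 119 137 163 161 144 148 171]
 [133 135 148 153 158 186 207 182 201 215 186 143 127 129]
 [133 137 143 140 140 190 222 218 218 214 168 130 122 121]
 [160 157 160 157 141 160 179 180 178 177 147 120 114 114]
 [176 167 167 158 134 141 160 168 163 156 126  97  91  90]
 [142 148 153 138 130 128 137 144 138 122 100  86  85  84]
 [116 117 104  92  89  90  95 101 102 104  93  84  81  80]
 [ 88  92  86  80  80  79  81  81  83  83  80  79  76  72]]
```

View pics/b12.png

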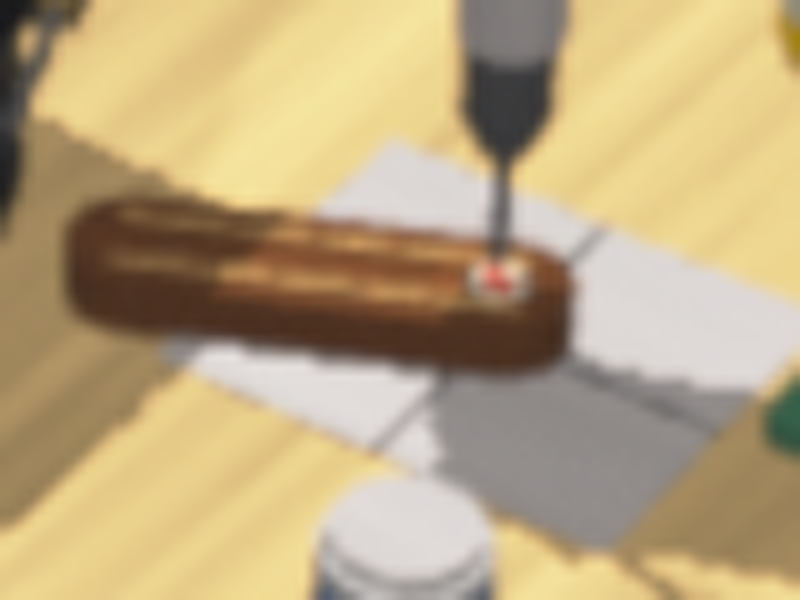

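View pics/t12c.png

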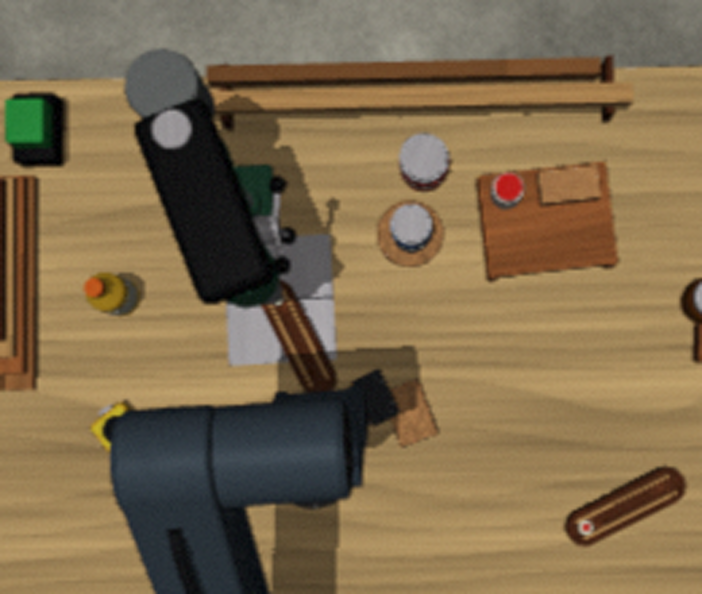

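Run:
```python
import cv2
a=cv2.imread('pics/top0.png')[180:220,250:300];b=cv2.imread('pics/t12.png')[175:230,255:315]
cv2.imwrite('pics/ta.png',cv2.resize(a,None,fx=14,fy=14,interpolation=2))
cv2.imwrite('pics/tb.png',cv2.resize(b,None,fx=10,fy=10,interpolation=2))
```

```text
(no output)
```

View pics/ta.png

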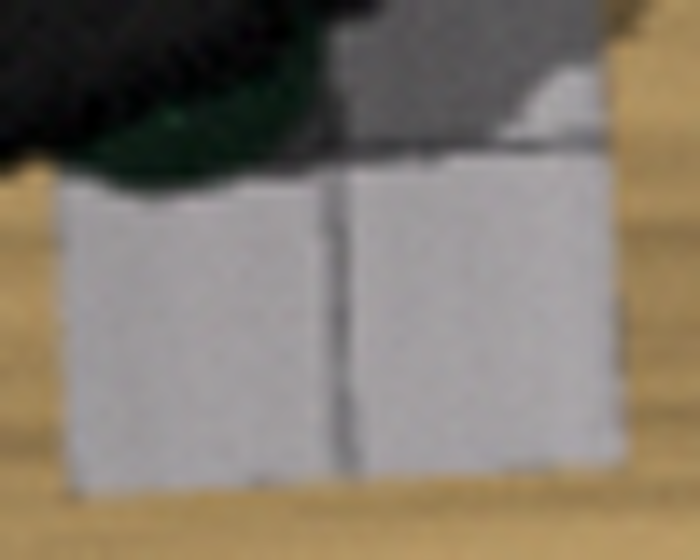

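View pics/tb.png

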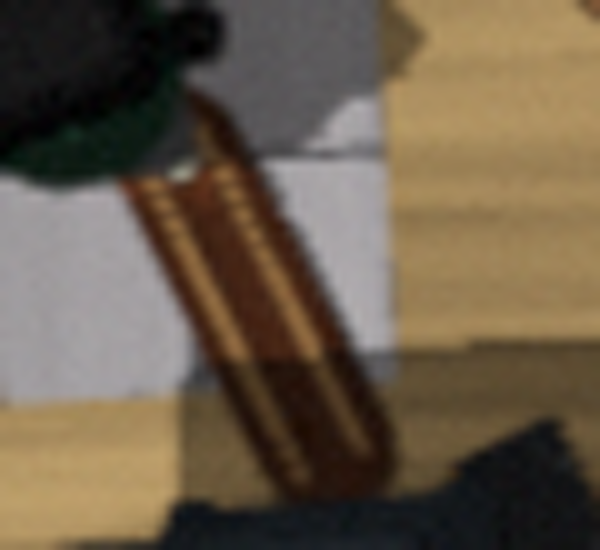

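Request:
carry_out([
  [1, 0, -1.5, 0, 0, 0, 0],
  [1, 0, -3.5, 0, 0, 0, 0],
  [1, 0, -6, 0, 0, 0, 0],
  [1, 0, -8, 0, 0, 0, 0],
  [1, 0, -8, 0, 0, 0, 0],
  [1, 0, -8, 0, 0, 0, 0],
])

```text
time: 22.6
position: [0.3981, 0.1333, 0.1174]
tool_rot: [-0.597, 0.378, -0.379, 0.598]
ft_force: [-1.6, 0.5, -0.6]
grip_width: 0.0868
```

Run:
```python
from h import *
to_tool([])
s=robot.camera('scene')[:,:,::-1];t=robot.camera('top')[:,:,::-1]
cv2.imwrite('pics/s13.png',cv2.resize(s[130:330,200:440],None,fx=3.2,fy=3,interpolation=2))
b=cv2.resize(t[175:235,255:315],None,fx=10,fy=10,interpolation=2);cv2.imwrite('pics/t13.png',b)
c=onz('top',272.9,190.75,0);print(c,proj('top',(c[0],c[1],.026)))
```

```text
pos [0.3981 0.1333 0.1174] yaw 25.24 w 0.0868 F [-1.6  0.5 -0.6] t 22.6 q [ 0.06  0.51  2.06 -0.    0.58  1.19]
[0.58647631 0.22275036 0.        ] [272.13116001 190.18106874]
```

View pics/s13.png

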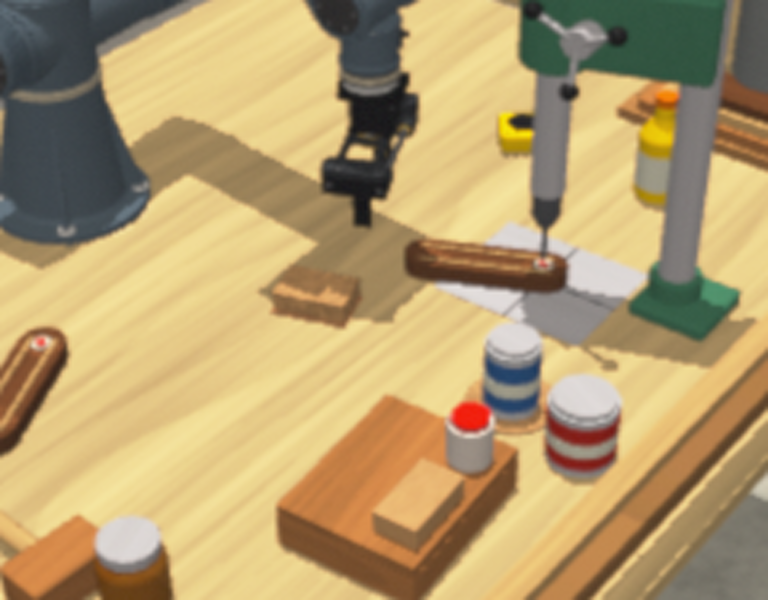

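View pics/t13.png

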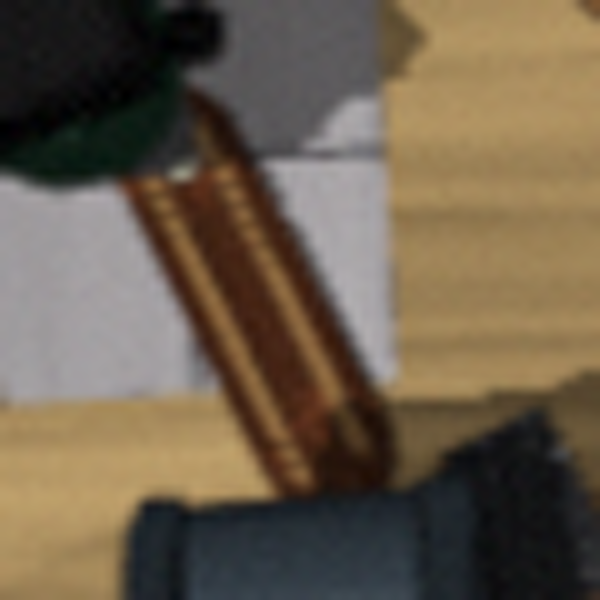

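Run:
```python
from rig import robot
print(robot.hand_in())
```

```text
the job is handed in; nothing more can be done
None
```

The job is handed in at about 23 s of the 72 s allowed; `hand_in()` reported no verdict. The blue tin is on the cork mat and the blank's red dot is under the bit as far as I could measure.

**What I did:**
- I lifted the tin and stood it on the mat.
- I drew the blank out by its plain end, turned the gripper half round for joint range, and re-gripped it.
- I slid the blank flat between the sanding block and the mat, turned it to about 25°, and set its dot under the bit.
- I let go, backed off along the blank and raised the gripper.

**Last checks:**
- **Dot, scene camera:** it was at about pixel (369.2, 217.4) after release. The target was (369.1, 217.8) judged from the plate cross and (369.3, 217.2) judged from the bit's end. Those two targets disagree by about 4 mm along the line of sight, and the dot lies between them.
- **Dot, top camera:** the drill head hides most of the dot. The blank's centreline passes within about 1 mm of the cross, which covers the direction the scene camera leaves uncertain. I put the remaining error at 2–3 mm against the 5 mm limit.
- **Tin:** it stands upright about 3 mm from the mat's centre (top view).
- **Everything else:** the blank looked flat and the gripper was clear of everything. The block, tape, glue bottle, jar and stain tin looked unmoved; the mallet was only partly in view in the last picture.

**Disagreement found:** the two cameras differed by up to 8 mm in absolute position, so I made the final alignment relative within each view.

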